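# Lay up and gauge a plywood pack in the bench press

## Robot

A 6-joint arm with a two-finger parallel gripper is mounted at the origin on the work surface. World frame = base frame: x ahead of the robot, y to its left, z up, the work surface at z = 0. Lengths are in m, angles in rad, forces in N, time in s.
With the tool pointing down it reaches from about 0.4 to 0.925 m from the base axis. Payload 12.5 kg.
Tool frame: the origin (TCP) lies on the centre line of the jaws, within the pads' length; the fingertips stand 8 mm ahead of it and the grasp point (between the pads) lies 11 mm behind it (ctrl.tips_ahead is the z of the fingertips in the tool frame, in m); z points along the fingers, y is the direction in which the jaws open and shut (so a half turn about z gives the same grasp; the last joint's range is limited). The gripper opens to 95 mm and grips with 3 to 60 N. Pads are 20 mm wide; open, the fingers measure 119 mm over their backs; the gripper's body (75 mm by 180 mm) begins 59 mm behind the grasp point.
Start: joints at [1.113, 0.491, 1.559, -0, 1.092, -0.106], TCP at [0.215, 0.587, 0.223] pointing down, gripper open.
Joint ranges: [-3.1, 3.1], [-0.84, 2.19], [0.05, 2.79], [-1.13, 4.28], [0.06, 2.93], [-2.69, 2.69]. Speed limits (rad/s): [2.22, 2.22, 2.79, 3.14, 3.14, 3.14].

## Interface

Orientations are given as a 3x3 rotation matrix whose columns are the frame's x, y, z axes.
In Python, from plant import ctrl gives the robot as it stands.
- The arm moves only by the tool send_rows, never from a script. Its argument "series" is a list of rows, each a list of 4 numbers: the shift along the tool's x, y, z in m, then the turn about the tool's z in rad. In form: [[x, y, z, spin], ...]. A call has 1 to 10 rows; each row is the pose to reach, as a shift and turn from the pose commanded when the call began, along the tool's axes at that moment; what a row does not reach only later rows make up. A row lasts 1/10 s, in which the tool goes at most 50 mm and 8.59 degrees, less where a joint would pass 70% of its speed; a pose out of reach is approached as far as the arm can. A call with a gripper value outside its range is refused whole. "grip" is the closure in counts, from 0 (fully open) to 255 (shut), set as the call begins (left out, the last holds). The fingers move at their own pace and stop on an object; the grip force is fixed at half the most. Time passes only in rows, so rows that repeat a pose let the fingers close. It gives the time, the measured TCP pose, the force and the opening at its end, in the units of the state.
- ctrl.read_state(): the state, without advancing time (a new reading comes with each control period).
- ctrl.get_image(name): name is "scene" or "top" or "wrist"; returns a dict with "pixels" (480x640x3 uint8, blue, green, red), "z_map" (480x640 float32, m along the optical axis (not along the pixel's ray), 0 where there is no reading), "camera_matrix" (3x3 intrinsics, pixels), "extrinsics" (4x4, takes a point from world to camera coordinates). Camera axes: x right, y up, looking along -z (the intrinsics and any distortion apply to the point x, -y, -z); pixel columns grow to the right and rows downward; lengths in m; the calibration is good to about 2 mm. A picture is of the moment at which its call begins.
- ctrl.close_job(): hands the job in, once; it reports no verdict.
Trained networks look in the newest picture that a camera, given by its name, has taken for a name from the list of things; names that differ only in an ending like _2 or _b are one class to them, and where a whole thing is asked for, a point or a joint stands for the part that bears it (a point fixed in the world has none). Each returns a list of dicts, best first, with "score" (0 to 1); they miss things now and then, are a little off and sometimes report something else, mostly with a low value. They report only what shows in the picture. A call takes as long as a camera call. They do not tell look-alikes from the thing itself.
- ctrl.spot_in(camera, label): "location" ([x, y, z] in m, in the coordinates of the camera as it stood for that picture, good to about 4 mm: the middle of the surface that is visible of it).
- ctrl.regions_of(camera, label): "mask" (480x640 bool, what is visible of it).
The state is a dict: "t": time; "joints": joint angles; "joint_vel": joint speeds; "tau": joint torques, N m; "ee_pos": TCP position; "tool_rot": TCP orientation; "ft_force": force on the tool from outside, world axes, zero at the start; "moment": the same for the moment, N m; "gripper_width": opening from 0.0 (shut) to 1.0 (fully open).
Only numpy, scipy, OpenCV 4.12 (cv2) and the standard library are available. Lean on these libraries where they do the work, as an engineer would, in place of code of your own. Each camera call takes 0.05 s, during which the arm holds its last target.

## Task

Set up the laminating press: seat the wooden cradle fully home on the press's two pegs, then stack all the plywood plies flat and square in the middle of the cradle. When they are all in, seat the gauge bridge fully home on the cradle's pegs and push its plunger down until the foot rests on the pack, to check the height; last, throw the clamp lever all the way to the back. Leave the other things on the bench where they are.

Things in the scene. Friction and masses are not known exactly. Their poses are not given: they have to be found in the camera images.
- press: green press, a fixed low housing 120 mm deep (x, front to back), 300 mm long (y), its flat top 40 mm above the bench; place and yaw vary. Two upright steel pegs on the top at y = +95 and -95 mm: 12 mm diameter, 20 mm tall, the upper 8 mm tapered to 5 mm. The lever stands on the top at y = +145 mm
- press_seat (a point): point on the press's top, midway between its two pegs, where the cradle's origin comes when the cradle is home
- cradle: loose wooden cradle 236 (y) x 74 mm (x), 0.35 kg; origin at centre of underside. 15 mm square holes from below at y = +-95 mm for the press's pegs; above them 40 mm long end blocks to z = 66 mm with pegs like the press's. Between: open bay 150 mm long, corner guards to z = 66, 62 mm apart, at |y| > 55; mid-bay the floor is 22 thick, 56 wide: grip it there across x. Either way round fits
- bridge: loose aluminium bar 236 (y) x 36 mm (x), top at z = 44 mm, 0.40 kg; origin at centre of underside. 15 mm square holes from below, 26 mm deep, at y = +-95 mm; between the ends the bar spans z = 13 to 44 mm: grip it mid-length across x, a finger each side of the knob. Home, it sits 66 mm above the cradle's origin, either way round. Cradle and bridge may swap starting places
- gauge (a joint): travel of the gauge plunger in the bridge, m: 0 = up (held by a spring, 1.8 N), grows as it is pushed down, to 0.028 (6 N); it springs back when let go. With the bridge home it reads 0.046 minus 0.008 per ply when its foot touches the pack (0.022 for 3 plies, 0.014 for 4, 0.006 for 5)
- gauge_knob (a point): centre of the top of the plunger's black knob (24 mm diameter, 6 mm thick), 80 mm above the bridge's underside when up; moves with the plunger
- gauge_foot (a point): centre of the underside of the plunger's foot (28 mm disc), 2 mm above the bridge's underside when up; moves with the plunger
- lever (a joint): angle of the black clamp lever, rad: from 0 (leaning to the front, the press's -x) to 1.0 (leaning to the back, +x), upright at 0.5; stays where it is left; its pivot is about 60 mm below the tip
- lever_tip (a point): tip of the clamp lever
- ply1: loose plain plywood ply 50 (x) x 134 (y) x 8 mm (z), 45 g; origin at the centre of its underside; lies on the bench in front of or left of the press, its length roughly along world x. There are 3 to 5 plies, all alike; an absent one reads None
- ply2: loose plain plywood ply 50 (x) x 134 (y) x 8 mm (z), 45 g; origin at the centre of its underside; lies on the bench in front of or left of the press, its length roughly along world x. There are 3 to 5 plies, all alike; an absent one reads None
- ply3: loose plain plywood ply 50 (x) x 134 (y) x 8 mm (z), 45 g; origin at the centre of its underside; lies on the bench in front of or left of the press, its length roughly along world x. There are 3 to 5 plies, all alike; an absent one reads None
- ply4: loose plain plywood ply 50 (x) x 134 (y) x 8 mm (z), 45 g; origin at the centre of its underside; lies on the bench in front of or left of the press, its length roughly along world x. There are 3 to 5 plies, all alike; an absent one reads None
- ply5: loose plain plywood ply 50 (x) x 134 (y) x 8 mm (z), 45 g; origin at the centre of its underside; lies on the bench in front of or left of the press, its length roughly along world x. There are 3 to 5 plies, all alike; an absent one reads None
- glue: bystander: white glue bottle, 60 mm wide, 170 mm tall, beyond the press
- screwjar: bystander: glass jar, 70 mm wide, 90 mm tall, beyond the press
- sandblock: bystander: grey sanding block 65 x 110 x 45 mm
- hammer: bystander: hammer lying at the far left
- tape: bystander: tape measure, 60 x 35 x 60 mm, left of the plies
- offcut: bystander: small brown wood offcut 45 x 90 x 20 mm, right of the press
Not all that is in view belongs to the job. Leave any green look-alike of the ply2 alone. What is shaped like the ply3 but purple is not meant.

How it is judged:
By the outcome, as a careful person would: the job done as asked, in the order asked, and still so for the second after the job is handed in, with the robot touching nothing.
Of ply1, ply2, ply3, ply4, ply5 only 3 to 5 are there at a start; the rules pass over those that are not, and their reading is None.
At some moment in a run one of ply1, ply2, ply3, ply4, ply5 may be knocked a few centimetres aside while the robot is not near it.
Once in a run the grip may slacken for a moment while it holds something.
It also fails if it takes over 210 s, if anything falls off the work surface, if the arm or the gripper's body presses on something with over 40 N, if the wrist force passes 120 N, or if a joint passes its speed limit or range.

## Working session

There is one attempt and no reset: what is moved stays moved. The work goes in short steps, Python scripts to look and compute and a tool call to move; the robot and the scene stay as the last step left them, time stands still between calls to the robot, and variables do not carry over. Pictures are saved under pics/ and viewed, and the job is handed in when it is done.

Besides the shell and the picture viewer there is one more tool, called after "Emit:" by a JSON object that holds its "method" and its "body". send_rows: Moves the arm, as the interface text tells. Its arguments: {"type":"object","properties":{"series":{"type":"array"},"grip":{"type":"number"}},"required":["series"]}

```bash
ls; mkdir -p pics
python3 - <<'E'
from plant import ctrl
import cv2,numpy as np
print(ctrl.read_state())
for n in ["scene","top","wrist"]:
    im=ctrl.get_image(n); cv2.imwrite(f"pics/{n}0.png",im["pixels"]); np.savez(f"{n}0.npz",**im)
    print(n,im["camera_matrix"].tolist(),np.round(im["extrinsics"],3).tolist(),[k for k in im])
E
```

```text
pics
{'t': 0.0, 'joints': array([ 1.11340223e+00,  4.91578234e-01,  1.55948221e+00, -1.81482342e-05,
        1.09170275e+00, -1.05624207e-01]), 'joint_vel': array([ 0.00184403, -0.00057264,  0.00049717,  0.0005751 , -0.00099676,
        0.00073154]), 'tau': array([ 6.30582035e-04, -6.12644148e+01, -2.58204818e+01,  6.92835893e-02,
        4.79797251e-02, -7.08660923e-05]), 'ee_pos': array([0.21523493, 0.5865016 , 0.22203887]), 'tool_rot': array([[-9.38767209e-01,  3.44551700e-01, -5.02474402e-04],
       [ 3.44552050e-01,  9.38766620e-01, -1.05732781e-03],
       [ 1.07402102e-04, -1.16571326e-03, -9.99999315e-01]]), 'ft_force': array([-0.31679859, -0.09044574, -0.34602298]), 'moment': array([ 0.01924878,  0.01056529, -0.00520194]), 'gripper_width': 1.0008109663735905}
scene [[480.66639646997993, 0.0, 326.40958450172485], [0.0, 480.66639646997993, 241.46479001400138], [0.0, 0.0, 1.0]] [[0.525, 0.851, -0.007, -0.307], [-0.704, 0.439, 0.558, 0.297], [0.478, -0.288, 0.83, -1.497], [0.0, 0.0, 0.0, 1.0]] ['pixels', 'z_map', 'camera_matrix', 'extrinsics']
top [[444.9485749034674, 0.0, 315.9709940457307], [0.0, 444.9485749034674, 236.86392408303794], [0.0, 0.0, 1.0]] [[-0.022, -0.999, -0.03, 0.071], [0.996, -0.025, 0.089, -0.542], [-0.089, -0.028, 0.996, -1.148], [0.0, 0.0, 0.0, 1.0]] ['pixels', 'z_map', 'camera_matrix', 'extrinsics']
wrist [[358.30274390343055, 0.0, 316.8122375089799], [0.0, 358.30274390343055, 241.36683670090656], [0.0, 0.0, 1.0]] [[0.344, 0.939, -0.001, -0.624], [-0.899, 0.329, -0.289, 0.033], [-0.271, 0.1, 0.957, -0.393], [0.0, 0.0, 0.0, 1.0]] ['pixels', 'z_map', 'camera_matrix', 'extrinsics']
```

View pics/top0.png

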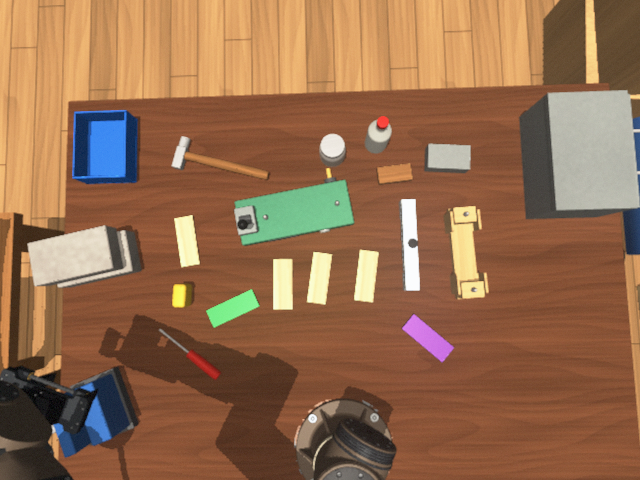

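View pics/scene0.png

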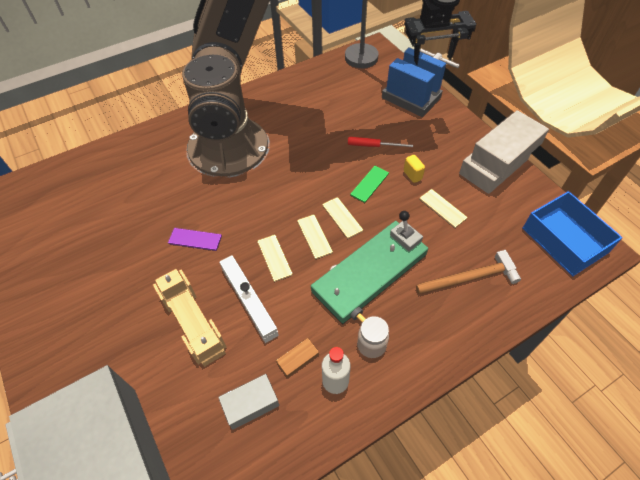

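View pics/wrist0.png

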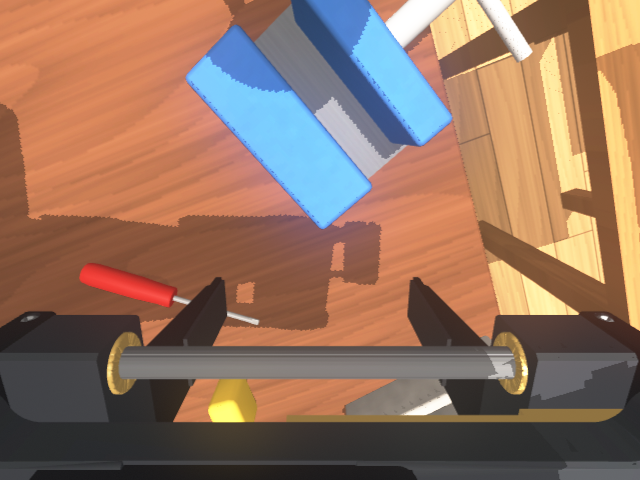

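Top view: four plies at (187,241), (283,284), (319,278), (366,276). Look-alikes are green at (233,308) and purple at (428,338). The bridge is at (411,244), the cradle at (465,252) and the press at (295,212), with the lever at (241,224). Next I'll measure them.

```bash
cat > h.py <<'E'
import numpy as np,cv2
def cloud(d):
    z=d["z_map"].astype(float);K=d["camera_matrix"];E=d["extrinsics"]
    v,u=np.mgrid[0:480,0:640]
    X=(u-K[0,2])/K[0,0]*z;Y=-(v-K[1,2])/K[1,1]*z
    P=np.stack([X,Y,-z],-1)
    W=(P-E[:3,3])@E[:3,:3]
    W[z<=0]=np.nan
    return W
def proj(d,p):
    K=d["camera_matrix"];E=d["extrinsics"];c=E[:3,:3]@np.asarray(p,float)+E[:3,3]
    return K[0,2]+K[0,0]*c[0]/-c[2],K[1,2]-K[1,1]*c[1]/-c[2]
def cam2world(d,p):
    E=d["extrinsics"];return (np.asarray(p)-E[:3,3])@E[:3,:3]
def rect(W,m):
    p=W[m][:,:2];p=p[~np.isnan(p).any(1)]
    (c,s,a)=cv2.minAreaRect((p*1000).astype(np.float32))
    # long axis direction
    b=cv2.boxPoints((c,s,a));e0=b[1]-b[0];e1=b[2]-b[1]
    l=e0 if np.linalg.norm(e0)>np.linalg.norm(e1) else e1
    ang=np.degrees(np.arctan2(l[1],l[0]))%180
    return np.array(c)/1000,sorted(s),ang
E
python3 - <<'E'
import numpy as np,cv2
from h import *
d=dict(np.load("top0.npz"));W=cloud(d);im=d["pixels"]
for uv in [(187,241),(283,284),(319,278),(366,276),(411,220),(465,252),(295,212),(600,330),(265,217),(337,203)]:
    print(uv,np.round(W[uv[1],uv[0]],4))
hsv=cv2.cvtColor(im,cv2.COLOR_BGR2HSV)
for uv in [(187,241),(283,284),(319,278),(366,276)]:
    s=im[uv[1],uv[0]]
    ff=np.zeros((482,642),np.uint8)
    cv2.floodFill(im.copy(),ff,uv,0,(25,25,25),(25,25,25),cv2.FLOODFILL_MASK_ONLY|cv2.FLOODFILL_FIXED_RANGE)
    m=ff[1:-1,1:-1]>0; print(uv,m.sum(),rect(W,m),np.nanmedian(W[m][:,2]))
for n,lo in [("press",(295,212)),("bridge",(411,220)),("cradle",(465,252))]:
    h=hsv[lo[1],lo[0]]; print(n,h)
cv2.imwrite("pics/topcrop.png",cv2.resize(im[150:330,160:500],None,fx=2.3,fy=2.3,interpolation=cv2.INTER_CUBIC))
E
```

```text
(187, 241) [0.5428 0.4062 0.0102]
(283, 284) [0.422  0.1495 0.0066]
(319, 278) [0.4358 0.0534 0.0062]
(366, 276) [ 0.4383 -0.0713  0.0047]
(411, 220) [ 0.5797 -0.1884  0.0457]
(465, 252) [ 0.4949 -0.3295  0.0218]
(295, 212) [0.609  0.1114 0.0423]
(600, 330) [ 0.2855 -0.6717  0.0014]
(265, 217) [0.596  0.1883 0.0562]
(337, 203) [0.6272 0.0014 0.0581]
(187, 241) 838 (array([0.54468622, 0.40896259]), [49.595211029052734, 133.00782775878906], np.float32(8.033774)) 0.009576239281159565
(283, 284) 836 (array([0.42369693, 0.15080617]), [46.1506233215332, 129.80224609375], np.float32(179.0266)) 0.009398341727192151
(319, 278) 880 (array([0.43808301, 0.05387478]), [47.661720275878906, 132.1171417236328], np.float32(171.04205)) 0.009310444281412013
(366, 276) 880 (array([ 0.44004373, -0.06991265]), [48.511600494384766, 130.55931091308594], np.float32(171.58794)) 0.009114299415286485
press [ 70 103 195]
bridge [105   2 253]
cradle [ 23 104 251]
```

View pics/topcrop.png

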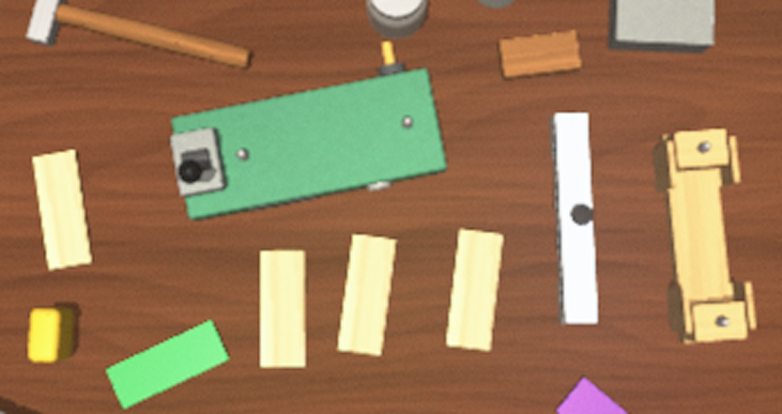

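Run:
```python
import numpy as np,cv2
from h import *
d=dict(np.load("top0.npz"));W=cloud(d);im=d["pixels"]
hsv=cv2.cvtColor(im,cv2.COLOR_BGR2HSV);Z=W[...,2]
def sub(m,box):
    o=np.zeros_like(m);x0,y0,x1,y1=box;o[y0:y1,x0:x1]=m[y0:y1,x0:x1];return o
g=sub((abs(hsv[...,0].astype(int)-70)<12)&(hsv[...,1]>70)&(Z>.03),(230,170,360,250));print("press",rect(W,g),np.nanmedian(Z[g]))
b=sub((Z>.035)&(hsv[...,1]<40),(395,190,427,300));print("bridge",rect(W,b),np.nanmedian(Z[b]))
c=sub((Z>.012),(440,195,495,305));print("cradle",rect(W,c))
c=sub((Z>.055),(440,195,495,305));print("cradle hi",rect(W,c))
for n,box in [("p",(255,205,275,230)),("p",(328,192,346,215)),("c",(455,205,478,222)),("c",(462,282,484,297)),("knob",(403,236,420,252)),("lever",(232,205,260,236))]:
    x0,y0,x1,y1=box
    q=W[y0:y1,x0:x1]; zz=q[...,2]; zm=np.nanmax(zz); m=zz>zm-.006
    print(n,box,np.round(np.nanmean(q[m],0),4),m.sum(),round(zm,4))
    gr=(hsv[y0:y1,x0:x1,1]<60)&(hsv[y0:y1,x0:x1,2]>90); print("  grey",np.round(np.nanmean(q[gr],0),4) if gr.any() else 0,gr.sum())
```

```text
press (array([0.60994055, 0.1150571 ]), [118.69721984863281, 297.1314697265625], np.float32(99.86744)) 0.04117345723884666
bridge (array([ 0.51916895, -0.18257121]), [37.11358642578125, 233.7837677001953], np.float32(0.5852916)) 0.04507861732577685
cradle (array([ 0.49514731, -0.32353497]), [76.35469055175781, 235.67208862304688], np.float32(3.031497))
cradle hi (array([ 0.495159  , -0.32367245]), [76.25666809082031, 230.57237243652344], np.float32(2.9566786))
p (255, 205, 275, 230) [0.5816 0.2044 0.0652] 14 0.068
  grey [0.5866 0.1996 0.058 ] 36
p (328, 192, 346, 215) [0.6301 0.0023 0.0614] 6 0.0642
  grey [0.6279 0.0024 0.0557] 17
c (455, 205, 478, 222) [ 0.5886 -0.3178  0.085 ] 11 0.0882
  grey [ 0.5877 -0.3176  0.0831] 14
c (462, 282, 484, 297) [ 0.4003 -0.3279  0.0849] 10 0.0885
  grey [ 0.3995 -0.3275  0.0831] 16
knob (403, 236, 420, 252) [ 0.5179 -0.1821  0.0827] 38 0.0866
  grey [ 0.5183 -0.1814  0.0535] 232
lever (232, 205, 260, 236) [0.5717 0.2363 0.1316] 52 0.1351
  grey [0.59   0.2364 0.0677] 437
```

```bash
cat >> h.py <<'E'
def yaw(R): return np.degrees(np.arctan2(R[1,1],R[0,1]))
def goto(ctrl,x,y,z,jaw):
    "print shift in tool axes and spin needed; jaw=tool y angle in world deg"
    s=ctrl.read_state();R=s["tool_rot"];v=R.T@(np.array([x,y,z])-s["ee_pos"])
    dj=(jaw-yaw(R)+180)%360-180
    print("t %.2f pos"%s["t"],np.round(s["ee_pos"],4),"jaw %.2f"%yaw(R),"q6 %.2f"%s["joints"][5],"F",np.round(s["ft_force"],1),"w %.3f"%s["gripper_width"])
    print("shift",np.round(v,4),"spin %.4f"%(-np.radians(dj)), "rows>=",int(np.ceil(max(np.linalg.norm(v)/.05,abs(dj)/8.59))))
E
python3 - <<'E'
import numpy as np
from h import *
from plant import ctrl
d=dict(np.load("wrist0.npz"));E=d["extrinsics"]
s=ctrl.read_state();R=s["tool_rot"]
c=-E[:3,:3].T@E[:3,3]
print("cam in tool",R.T@(c-s["ee_pos"]),"look in tool",R.T@(-E[2,:3]))
goto(ctrl,0.50,0.10,0.30,60)
E
```

```text
cam in tool [ 0.08219172 -0.00041876 -0.1623491 ] look in tool [-2.88730759e-01 -2.79307602e-04  9.57410294e-01]
t 0.15 pos [0.2153 0.5866 0.2222] jaw 69.84 q6 -0.11 F [ 0.7  0.6 -0.1] w 1.000
shift [-0.4349 -0.3587 -0.0776] spin 0.1718 rows>= 12
```

Run:
```python
from h import *
from plant import ctrl
goto(ctrl,0.54,0.10,0.23,90)
```

```text
t 0.15 pos [0.2153 0.5866 0.2222] jaw 69.84 q6 -0.11 F [ 0.7  0.6 -0.1] w 1.000
shift [-0.4725 -0.3449 -0.0076] spin -0.3518 rows>= 12
```

Emit:
{"method": "send_rows", "body": {"series": [[-0.04,-0.029,0,-0.03],[-0.08,-0.058,0,-0.06],[-0.118,-0.086,0,-0.09],[-0.158,-0.115,0,-0.12],[-0.197,-0.144,0,-0.15],[-0.236,-0.172,0,-0.18],[-0.276,-0.201,-0.003,-0.21],[-0.315,-0.23,-0.005,-0.24],[-0.354,-0.259,-0.007,-0.27],[-0.394,-0.287,-0.008,-0.3]], "grip": 0}}

```text
t: 1.15
ee_pos: [0.487, 0.1797, 0.2308]
tool_rot: [[-0.999, 0.051, 0.0], [0.051, 0.999, 0.0], [-0.0, 0.0, -1.0]]
ft_force: [0.3, 1.3, -0.3]
gripper_width: 1.003
```

Run:
```python
from h import *
from plant import ctrl
goto(ctrl,0.54,0.10,0.23,90)
```

```text
t 1.15 pos [0.487  0.1797 0.2308] jaw 87.10 q6 -1.29 F [ 0.3  1.3 -0.3] w 1.003
shift [-0.0569 -0.0769  0.0008] spin -0.0506 rows>= 2
```

Emit:
{"method": "send_rows", "body": {"series": [[-0.025,-0.036,0.0,-0.025],[-0.057,-0.077,0.0,-0.05],[-0.057,-0.077,0.0,-0.05],[-0.057,-0.077,0.0,-0.05]]}}

```text
t: 1.55
ee_pos: [0.5394, 0.1008, 0.2302]
tool_rot: [[-1.0, 0.004, -0.001], [0.004, 1.0, 0.0], [0.001, 0.0, -1.0]]
ft_force: [-0.4, -0.0, -0.5]
gripper_width: 1.0
```

Run:
```python
from h import *
from plant import ctrl
goto(ctrl,0.54,0.10,0.23,90)
im=ctrl.get_image("wrist");np.savez("w1.npz",**im);cv2.imwrite("pics/w1.png",im["pixels"])
```

```text
t 1.55 pos [0.5394 0.1008 0.2302] jaw 89.75 q6 -1.50 F [-0.4 -0.  -0.5] w 1.000
shift [-0.0006 -0.0008  0.0002] spin -0.0043 rows>= 1
```

View pics/w1.png

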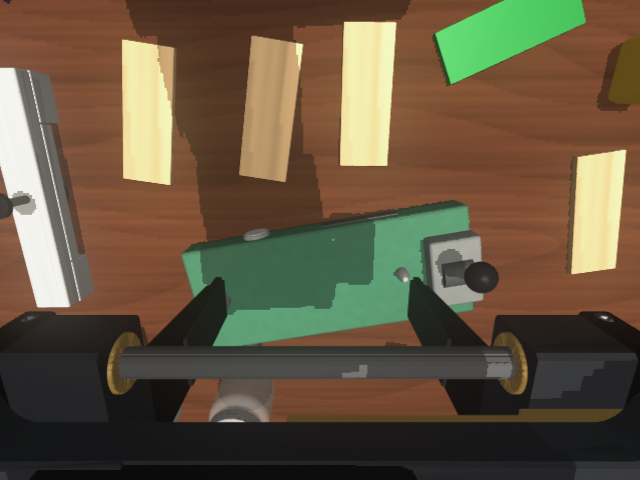

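Run:
```python
from h import *
d=dict(np.load("w1.npz"));W=cloud(d);Z=W[...,2]
for e in [(0.596,0.188),(0.6272,0.0014)]:
    m=(np.hypot(W[...,0]-e[0],W[...,1]-e[1])<.02)&(Z>.046)&(Z<.07)
    v,u=np.nonzero(m);print(m.sum(),np.round(W[m].mean(0),4),Z[m].max() if m.any() else 0,u.mean(),v.mean())
    t=m&(Z>Z[m].max()-.004); print(np.round(W[t].mean(0),4),t.sum())
for uv in [(300,290),(148,110),(270,110),(368,95),(598,210)]: print(uv,np.round(W[uv[1],uv[0]],4))
hsv=cv2.cvtColor(d["pixels"],cv2.COLOR_BGR2HSV)
for uv in [(148,110),(270,110),(368,95),(598,210)]:
    c=W[uv[1],uv[0]]
    m=(Z>.0055)&(Z<.014)&(np.hypot(W[...,0]-c[0],W[...,1]-c[1])<.1)&(hsv[...,0]>12)
    n,l=cv2.connectedComponents(m.astype(np.uint8)); m=l==l[uv[1],uv[0]]
    print(rect(W,m),m.sum())
```

```text
126 [0.5949 0.187  0.0548] 0.0615484138511432 402.37301587301585 275.3095238095238
[0.5963 0.1878 0.0596] 37
32 [0.6274 0.006  0.0506] 0.05587626732819861 227.15625 303.09375
[0.6285 0.0059 0.054 ] 11
(300, 290) [0.6176 0.0822 0.0399]
(148, 110) [ 0.4338 -0.0691  0.0092]
(270, 110) [0.4342 0.0536 0.0084]
(368, 95) [0.4204 0.152  0.0077]
(598, 210) [0.538  0.4074 0.0084]
(array([ 0.43937671, -0.07151443]), [51.045379638671875, 134.1145782470703], np.float32(171.73021)) 6979
(array([0.43650317, 0.05209869]), [50.352012634277344, 133.95249938964844], np.float32(170.9824)) 6950
(array([0.42247363, 0.14995059]), [50.33252716064453, 133.4875030517578], np.float32(179.35298)) 7188
(array([0.54360846, 0.40692233]), [52.1794548034668, 134.44578552246094], np.float32(8.578657)) 5608
```

Emit:
{"method": "send_rows", "body": {"series": [[-0.04,0,0,0],[-0.07,0.0,0.0,0],[-0.07,0,0,0],[-0.07,0,0,0]]}}

```text
t: 2.0
ee_pos: [0.6084, 0.1029, 0.2301]
tool_rot: [[-1.0, 0.0, -0.001], [0.0, 1.0, 0.0], [0.001, 0.0, -1.0]]
ft_force: [-0.7, 0.1, -0.5]
gripper_width: 1.001
```

Run:
```python
from h import *
from plant import ctrl
im=ctrl.get_image("wrist");np.savez("w2.npz",**im);cv2.imwrite("pics/w2.png",im["pixels"])
d=im;W=cloud(d);Z=W[...,2]
for e in [(0.596,0.188),(0.6272,0.0014)]:
    m=(np.hypot(W[...,0]-e[0],W[...,1]-e[1])<.02)&(Z>.046)&(Z<.07)
    v,u=np.nonzero(m);print(m.sum(),np.round(W[m].mean(0),4),Z[m].max() if m.any() else 0,u.mean(),v.mean())
    t=m&(Z>Z[m].max()-.004); print(np.round(W[t].mean(0),4),t.sum())
hsv=cv2.cvtColor(d["pixels"],cv2.COLOR_BGR2HSV)
g=(abs(hsv[...,0].astype(int)-70)<14)&(Z>.035)&(Z<.045);print(rect(W,g),np.median(Z[g]))
goto(ctrl,0.48,-0.3236,0.20,93)
```

```text
137 [0.5958 0.1869 0.0554] 0.06146700996819119 404.7883211678832 209.76642335766422
[0.5966 0.1878 0.0595] 45
133 [0.6272 0.0028 0.0551] 0.062361632274760034 215.203007518797 241.01503759398497
[0.6283 0.0015 0.06  ] 31
(array([0.60965869, 0.11470589]), [120.44254302978516, 296.9058837890625], np.float32(99.71399)) 0.040254870825288565
t 2.05 pos [0.6081 0.1028 0.2304] jaw 89.98 q6 -1.51 F [0.  0.6 0.8] w 0.997
shift [ 0.1279 -0.4264  0.0305] spin -0.0527 rows>= 9
```

View pics/w2.png

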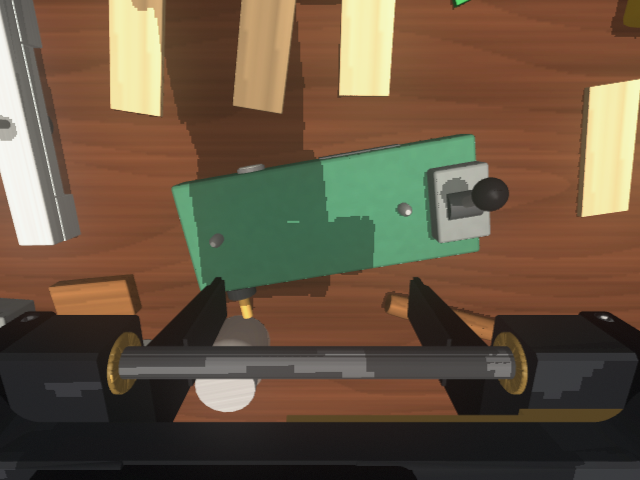

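Emit:
{"method": "send_rows", "body": {"series": [[0.01,-0.048,0,-0.005],[0.02,-0.095,0,-0.01],[0.03,-0.142,0,-0.015],[0.04,-0.19,0,-0.02],[0.05,-0.237,0,-0.026],[0.06,-0.285,0,-0.032],[0.07,-0.332,0,-0.038],[0.08,-0.379,0,-0.045],[0.088,-0.426,0,-0.052],[0.088,-0.426,0,-0.052]]}}

```text
t: 3.05
ee_pos: [0.5188, -0.3278, 0.2307]
tool_rot: [[-0.999, -0.047, 0.0], [-0.047, 0.999, -0.001], [-0.0, -0.001, -1.0]]
ft_force: [-0.0, 0.8, -0.5]
gripper_width: 1.004
```

Emit:
{"method": "send_rows", "body": {"series": [[0,0,0,0],[0,0,0,0]]}}

```text
t: 3.25
ee_pos: [0.5204, -0.3227, 0.2309]
tool_rot: [[-0.999, -0.051, -0.0], [-0.051, 0.999, 0.0], [0.0, 0.0, -1.0]]
ft_force: [0.2, -0.0, -0.3]
gripper_width: 1.003
```

Run:
```python
from h import *
from plant import ctrl
im=ctrl.get_image("wrist");np.savez("w3.npz",**im);cv2.imwrite("pics/w3.png",im["pixels"])
d=im;W=cloud(d);Z=W[...,2]
P=[]
for e in [(0.5886,-.3178),(0.4,-.3279)]:
    m=(np.hypot(W[...,0]-e[0],W[...,1]-e[1])<.016)&(Z>.072)&(Z<.1)
    t=m&(Z>Z[m].max()-.004); print(np.round(W[t].mean(0),4),t.sum(),Z[t].max());P.append(W[t].mean(0))
P=np.array(P);print(P.mean(0),np.degrees(np.arctan2(*(P[0]-P[1])[[1,0]])),np.linalg.norm(P[0]-P[1]))
# mid floor
m=(Z>.016)&(Z<.026)&(abs(W[...,0]-.495)<.05)&(abs(W[...,1]+.323)<.05);print("floor",rect(W,m),np.median(Z[m]))
c=P.mean(0);goto(ctrl,c[0],c[1],0.10,93)
```

```text
[ 0.587  -0.3213  0.0855] 41 0.08747493885533202
[ 0.3984 -0.3308  0.0856] 78 0.0875138357679996
[ 0.49271212 -0.32601645  0.08552643] 2.887084354511026 0.18884804128652868
floor (array([ 0.49486526, -0.32590906]), [56.07896041870117, 102.38072967529297], np.float32(2.7880697)) 0.022312527616456076
t 3.30 pos [ 0.5206 -0.3226  0.2309] jaw 92.97 q6 -2.29 F [0.3 0.1 0.3] w 0.998
shift [ 0.0281 -0.002   0.1309] spin -0.0006 rows>= 3
```

View pics/w3.png

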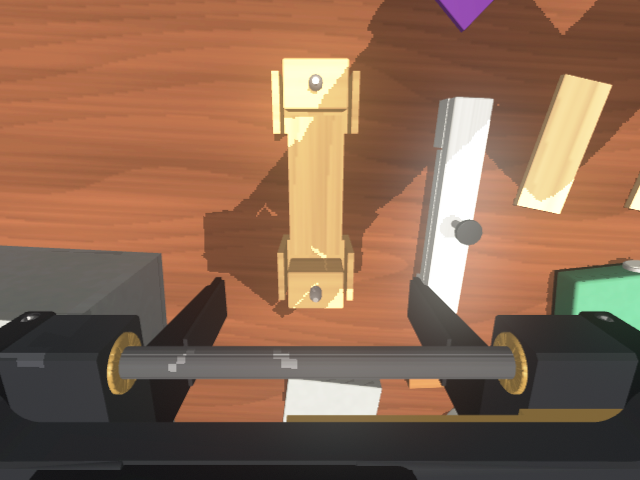

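Emit:
{"method": "send_rows", "body": {"series": [[0.01,-0.001,0.045,0],[0.02,-0.002,0.09,0],[0.0266,-0.002,0.13,0],[0.0266,-0.002,0.165,0],[0.0266,-0.002,0.195,0],[0.0266,-0.002,0.21,0],[0.0266,-0.002,0.219,0],[0.0266,-0.002,0.2195,0],[0.0266,-0.002,0.2195,0]]}}

```text
t: 4.2
ee_pos: [0.4946, -0.3277, 0.0122]
tool_rot: [[-0.999, -0.051, 0.001], [-0.051, 0.999, -0.001], [-0.001, -0.001, -1.0]]
ft_force: [0.7, -0.5, 0.4]
gripper_width: 0.996
```

Emit:
{"method": "send_rows", "body": {"series": [[0,0,0,0],[0,0,0,0],[0,0,0,0],[0,0,0,0],[0,0,0,0],[0,0,0,0]], "grip": 255}}

```text
t: 4.8
ee_pos: [0.494, -0.3274, 0.0112]
tool_rot: [[-0.999, -0.05, -0.0], [-0.05, 0.999, 0.0], [0.0, 0.0, -1.0]]
ft_force: [0.2, 2.3, 0.5]
gripper_width: 0.587
```

Run:
```python
from h import *
from plant import ctrl
goto(ctrl,.494,-.3245,0.15,93)
im=ctrl.get_image("wrist");np.savez("w4.npz",**im);cv2.imwrite("pics/w4.png",im["pixels"])
```

```text
t 4.80 pos [ 0.494  -0.3274  0.0112] jaw 92.87 q6 -2.32 F [0.2 2.3 0.5] w 0.587
shift [-0.0002  0.003  -0.1388] spin -0.0022 rows>= 3
```

View pics/w4.png

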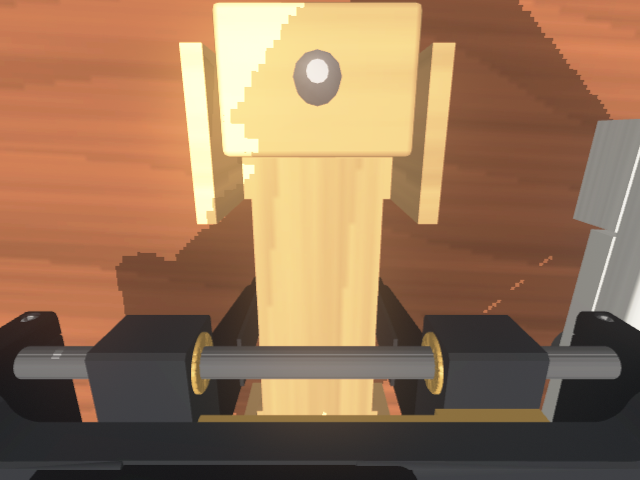

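Run:
```python
from h import *
from plant import ctrl
d=dict(np.load("w4.npz"));W=cloud(d);Z=W[...,2];s=ctrl.read_state();R=s["tool_rot"]
m=(np.hypot(W[...,0]-.3988,W[...,1]+.331)<.02)&(Z>.07)&(Z<.1)
t=m&(Z>Z[m].max()-.003);p=W[t].mean(0);print(p,t.sum(),R.T@(p-s["ee_pos"]))
m=(Z>.062)&(Z<.07)&(abs(W[...,0]-.4)<.05);print(np.median(Z[m]))
# end block outer: fit in tool
q=(W-s["ee_pos"])@R
print(np.nanpercentile(q[m][:,0],[1,50,99]))
m2=m&(abs(q[...,1])<.03);print("blk",np.nanpercentile(q[m2][:,0],[.5,99.5]),rect(W,m2))
d=dict(np.load("w2.npz"));
goto(ctrl,.6125,.0947,0.15,9.66)
```

```text
[ 0.39859721 -0.33263616  0.08632964] 571 [ 0.09549524 -0.00040139 -0.07517433]
0.0663013908946348
[0.05829828 0.09382754 0.11490469]
blk [0.07595079 0.11544027] (array([ 0.39804596, -0.33172885]), [40.3763542175293, 58.81785202026367], np.float32(92.87536))
t 4.85 pos [ 0.4939 -0.3274  0.0111] jaw 92.87 q6 -2.32 F [-1.   1.3  2.8] w 0.588
shift [-0.1395  0.4157 -0.1387] spin 1.4523 rows>= 10
```

Emit:
{"method": "send_rows", "body": {"series": [[0,0,-0.02,0],[0,0,-0.05,0],[0,0,-0.09,0],[0,0,-0.135,0],[-0.01,0.03,-0.175,0.07],[-0.022,0.07,-0.19,0.2],[-0.035,0.11,-0.19,0.34],[-0.05,0.15,-0.19,0.48],[-0.063,0.19,-0.19,0.62],[-0.077,0.23,-0.19,0.76]]}}

```text
t: 5.85
ee_pos: [0.5593, -0.0923, 0.2008]
tool_rot: [[-0.755, 0.656, -0.001], [0.656, 0.755, 0.0], [0.001, -0.0, -1.0]]
ft_force: [0.2, -0.3, -2.1]
gripper_width: 0.589
```

Run:
```python
from h import *
from plant import ctrl
goto(ctrl,.6125,.0947,0.20,9.66)
```

```text
t 5.85 pos [ 0.5593 -0.0923  0.2008] jaw 48.99 q6 -1.14 F [ 0.2 -0.3 -2.1] w 0.589
shift [0.0826 0.1761 0.0008] spin 0.6864 rows>= 5
```

Emit:
{"method": "send_rows", "body": {"series": [[0.015,0.033,0,0.13],[0.032,0.067,0,0.27],[0.048,0.102,0,0.41],[0.064,0.136,0,0.55],[0.08,0.17,0,0.68],[0.082,0.175,0,0.686],[0.082,0.175,0,0.686],[0.082,0.175,0,0.686]]}}

```text
t: 6.65
ee_pos: [0.6108, 0.0914, 0.2007]
tool_rot: [[-0.175, 0.984, -0.001], [0.984, 0.175, -0.0], [-0.0, -0.001, -1.0]]
ft_force: [-0.3, -1.1, -3.0]
gripper_width: 0.59
```

Run:
```python
from h import *
from plant import ctrl
goto(ctrl,.6125,.0947,0.20,9.66)
im=ctrl.get_image("wrist");np.savez("w5.npz",**im);cv2.imwrite("pics/w5.png",im["pixels"])
im=ctrl.get_image("scene");cv2.imwrite("pics/s5.png",im["pixels"][150:330,250:490].repeat(3,0).repeat(3,1))
d=dict(np.load("w5.npz"));W=cloud(d);Z=W[...,2];hsv=cv2.cvtColor(d["pixels"],cv2.COLOR_BGR2HSV)
s=ctrl.read_state();q=(W-s["ee_pos"])@s["tool_rot"]
m=(q[...,2]<-.06)&(q[...,2]>-.09)&(abs(q[...,0]-.095)<.02)&(abs(q[...,1])<.02)
t=m&(q[...,2]<q[m][:,2].min()+.003);print(q[t].mean(0))
```

```text
t 6.65 pos [0.6108 0.0914 0.2007] jaw 10.10 q6 -0.13 F [-0.3 -1.1 -3. ] w 0.590
shift [0.0029 0.0022 0.0007] spin 0.0078 rows>= 1
[ 0.09536173 -0.00063432 -0.07486233]
```

View pics/w5.png

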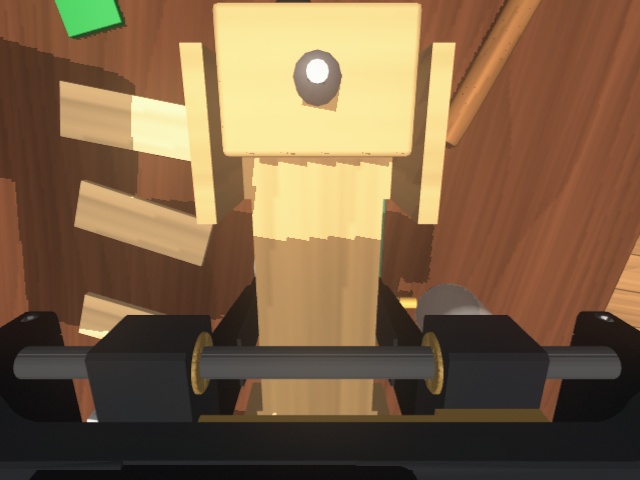

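View pics/s5.png

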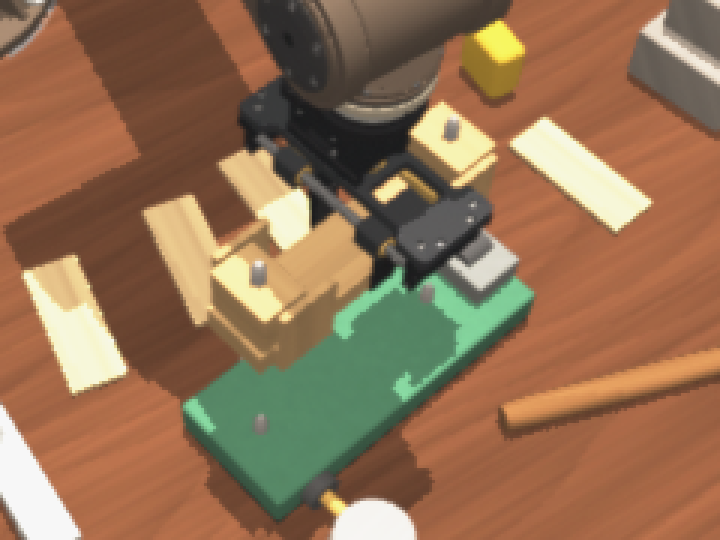

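Emit:
{"method": "send_rows", "body": {"series": [[0.002,0.001,0.0,0.003],[0.002,0.001,0.04,0.003],[0.002,0.001,0.08,0.003],[0.002,0.001,0.105,0.003],[0.002,0.001,0.115,0.003],[0.002,0.001,0.115,0.003],[0.002,0.001,0.115,0.003]]}}

```text
t: 7.45
ee_pos: [0.6126, 0.0942, 0.0874]
tool_rot: [[-0.171, 0.985, 0.002], [0.985, 0.171, 0.0], [-0.0, 0.002, -1.0]]
ft_force: [0.0, -0.1, -4.1]
gripper_width: 0.585
```

Run:
```python
from h import *
from plant import ctrl
goto(ctrl,.6125,.0947,0.051,9.66)
```

```text
t 7.45 pos [0.6126 0.0942 0.0874] jaw 9.84 q6 -0.13 F [ 0.  -0.1 -4.1] w 0.585
shift [ 0.0006 -0.0001  0.0364] spin 0.0031 rows>= 1
```

Emit:
{"method": "send_rows", "body": {"series": [[0.0006,0,0.008,0.003],[0.0006,0,0.015,0.003],[0.0006,0,0.019,0.003],[0.0006,0,0.023,0.003],[0.0006,0,0.027,0.003],[0.0006,0,0.031,0.003],[0.0006,0,0.034,0.003],[0.0006,0,0.036,0.003],[0.0006,0,0.036,0.003]]}}

```text
t: 8.35
ee_pos: [0.612, 0.0949, 0.0511]
tool_rot: [[-0.168, 0.986, 0.001], [0.986, 0.168, 0.0], [-0.0, 0.001, -1.0]]
ft_force: [-1.6, -0.1, 7.8]
gripper_width: 0.585
```

Run:
```python
from h import *
from plant import ctrl
goto(ctrl,.6125,.0947,0.051,9.66)
im=ctrl.get_image("scene");cv2.imwrite("pics/s6.png",im["pixels"][150:330,250:490].repeat(3,0).repeat(3,1))
```

```text
t 8.35 pos [0.612  0.0949 0.0511] jaw 9.68 q6 -0.12 F [-1.6 -0.1  7.8] w 0.585
shift [-0.0003  0.0005  0.0001] spin 0.0004 rows>= 1
```

View pics/s6.png

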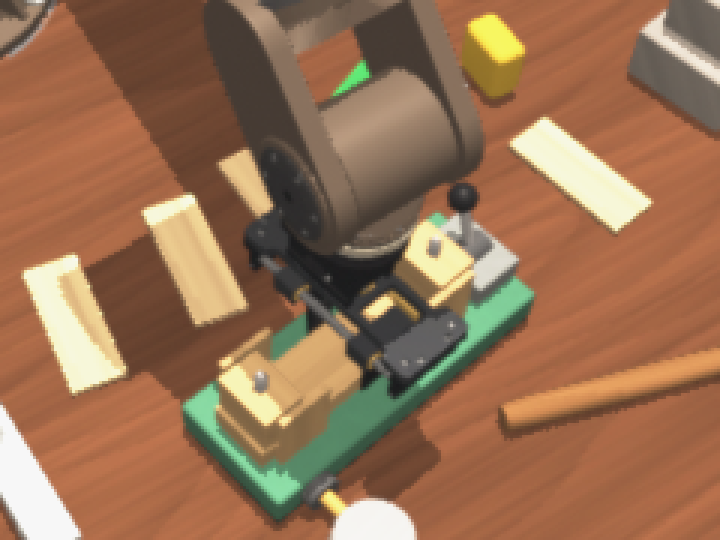

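Emit:
{"method": "send_rows", "body": {"series": [[0,0,0.001,0],[0,0,0.001,0],[0,0,0.001,0]]}}

```text
t: 8.7
ee_pos: [0.612, 0.0949, 0.0511]
tool_rot: [[-0.168, 0.986, 0.001], [0.986, 0.168, 0.0], [-0.0, 0.001, -1.0]]
ft_force: [-4.6, -0.4, 18.5]
gripper_width: 0.587
```

Emit:
{"method": "send_rows", "body": {"series": [[0,0,-0.001,0],[0,0,-0.001,0],[0,0,-0.001,0],[0,0,-0.001,0],[0,0,-0.03,0],[0,0,-0.075,0],[0,0,-0.12,0],[0,0,-0.165,0]], "grip": 0}}

```text
t: 9.5
ee_pos: [0.6115, 0.0948, 0.2157]
tool_rot: [[-0.168, 0.986, -0.001], [0.986, 0.168, 0.0], [0.0, -0.0, -1.0]]
ft_force: [1.0, -0.4, 0.5]
gripper_width: 0.999
```

Run:
```python
from h import *
from plant import ctrl
goto(ctrl,.44,.1,0.22,90)
im=ctrl.get_image("wrist");np.savez("w6.npz",**im);cv2.imwrite("pics/w6.png",im["pixels"])
t=ctrl.get_image("top");np.savez("t6.npz",**t);cv2.imwrite("pics/t6.png",t["pixels"])
```

```text
t 9.50 pos [0.6115 0.0948 0.2157] jaw 9.68 q6 -0.12 F [ 1.  -0.4  0.5] w 0.999
shift [ 0.0339 -0.1682 -0.0042] spin -1.4018 rows>= 10
```

View pics/t6.png

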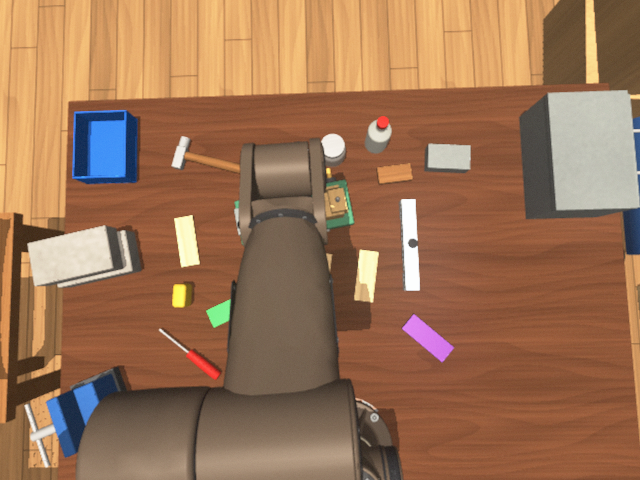

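View pics/w6.png

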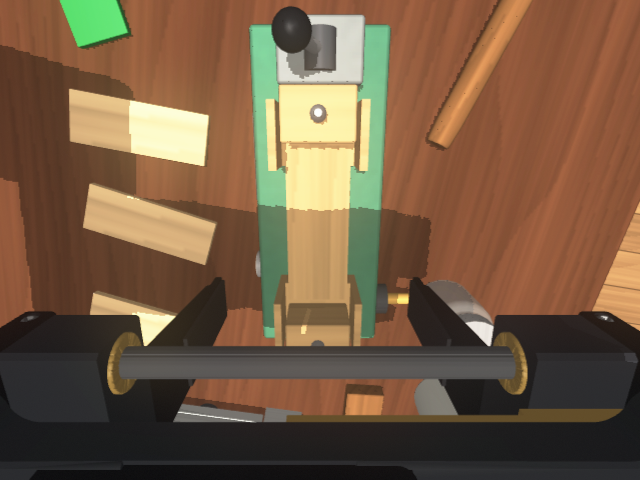

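Run:
```python
from h import *
d=dict(np.load("w6.npz"));W=cloud(d);Z=W[...,2]
for uv in [(295,100),(340,128),(318,114),(318,180),(320,250),(300,315),(262,120),(385,150)]: print(uv,np.round(W[uv[1],uv[0]],4))
m=(Z>.101)&(Z<.111)&(W[...,1]>.15)&(W[...,1]<.23);print(rect(W,m))
hsv=cv2.cvtColor(d["pixels"],cv2.COLOR_BGR2HSV)
for uv in [(100,115),(150,225),(150,315)]:
    c=W[uv[1],uv[0]]
    m=(Z>.0055)&(Z<.014)&(np.hypot(W[...,0]-c[0],W[...,1]-c[1])<.13)&(hsv[...,0]>12)
    n,l=cv2.connectedComponents(m.astype(np.uint8)); m=l==l[uv[1],uv[0]]
    print(rect(W,m),m.sum())
m=(Z>.101)&(Z<.11)&(abs(W[...,0]-.6)<.08);print(np.median(Z[m&(W[...,1]>.15)]),np.median(Z[m&(W[...,1]<.05)]))
p=(Z>.121)&(Z<.13)&(abs(W[...,0]-.596)<.015)&(abs(W[...,1]-.188)<.015);print("peg",W[p].mean(0))
```

```text
(295, 100) [0.5782 0.1947 0.1073]
(340, 128) [0.613  0.1816 0.1073]
(318, 114) [0.5959 0.1874 0.1266]
(318, 180) [0.6047 0.1368 0.0631]
(320, 250) [0.6176 0.0732 0.0613]
(300, 315) [0.6087 0.0184 0.0888]
(262, 120) [0.5469 0.178  0.041 ]
(385, 150) [6.684e-01 1.708e-01 6.000e-04]
(array([0.59685669, 0.17881134]), [59.58228302001953, 74.32511901855469], np.float32(9.422199))
(array([0.42241327, 0.14992842]), [50.068363189697266, 134.8172149658203], np.float32(179.25726)) 7232
(array([0.43617822, 0.05236198]), [50.85101318359375, 134.6331024169922], np.float32(171.03491)) 5794
(array([ 0.41926996, -0.06698361]), [50.89802551269531, 94.19681549072266], np.float32(169.14165)) 1628
0.10630155508924043 0.10619278689016054
peg [0.5952169  0.18825637 0.12430959]
```

Run:
```python
from h import *
from plant import ctrl
goto(ctrl,.4224,.1500,0.0095,89.3)
```

```text
t 9.60 pos [0.6138 0.0951 0.2201] jaw 9.69 q6 -0.12 F [ 0.3 -0.3 -0.4] w 1.000
shift [ 0.0866 -0.1814  0.2088] spin -1.3894 rows>= 10
```

Emit:
{"method": "send_rows", "body": {"series": [[0.01,-0.02,0,-0.14],[0.018,-0.04,0.0,-0.28],[0.027,-0.06,0.0,-0.42],[0.036,-0.08,0.0,-0.56],[0.045,-0.1,0.0,-0.7],[0.055,-0.12,0.0,-0.84],[0.065,-0.14,0.02,-0.98],[0.075,-0.16,0.06,-1.12],[0.0866,-0.1814,0.1,-1.26],[0.0866,-0.1814,0.13,-1.389]]}}

```text
t: 10.6
ee_pos: [0.415, 0.15, 0.0823]
tool_rot: [[-1.0, 0.006, -0.003], [0.006, 1.0, -0.0], [0.003, -0.0, -1.0]]
ft_force: [0.9, 0.1, -0.4]
gripper_width: 0.998
```

Emit:
{"method": "send_rows", "body": {"series": [[0,0,0,0],[0,0,0,0]]}}

```text
t: 10.8
ee_pos: [0.4187, 0.1498, 0.0842]
tool_rot: [[-1.0, 0.017, -0.001], [0.017, 1.0, -0.0], [0.001, -0.0, -1.0]]
ft_force: [0.8, 0.4, -0.2]
gripper_width: 1.003
```

```bash
cat >> h.py <<'E'
def plyrect(ctrl,name,c):
    im=ctrl.get_image("wrist");np.savez(name+".npz",**im);cv2.imwrite("pics/"+name+".png",im["pixels"])
    W=cloud(im);Z=W[...,2];hsv=cv2.cvtColor(im["pixels"],cv2.COLOR_BGR2HSV)
    m=(Z>.0055)&(Z<.0125)&(np.hypot(W[...,0]-c[0],W[...,1]-c[1])<.1)&(hsv[...,0]>12)
    n,l,st,_=cv2.connectedComponentsWithStats(m.astype(np.uint8))
    k=1+np.argmax(st[1:,4]);print(rect(W,l==k),st[k,4]);return im,W,l==k
E
python3 - <<'E'
from h import *
from plant import ctrl
plyrect(ctrl,"w7",(.4224,.15))
goto(ctrl,.4224,.1500,0.0095,89.3)
E
```

```text
(array([0.42262753, 0.15012732]), [50.125274658203125, 133.95492553710938], np.float32(179.30458)) 12651
t 10.85 pos [0.4192 0.1498 0.0849] jaw 89.05 q6 -1.36 F [ 0.3 -0.5  0.3] w 1.000
shift [-0.0031  0.0002  0.0754] spin -0.0043 rows>= 2
```

View pics/w7.png

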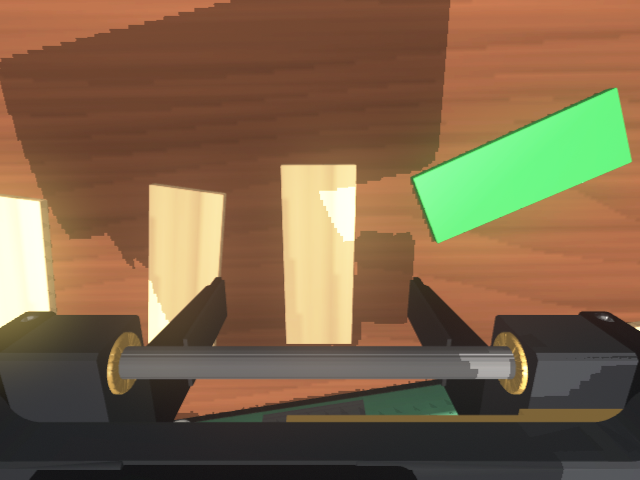

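Run:
```python
from h import *
d=dict(np.load("w7.npz"));W=cloud(d);hsv=cv2.cvtColor(d["pixels"],cv2.COLOR_BGR2HSV)
m=(hsv[...,0]>50)&(hsv[...,0]<75)&(hsv[...,1]>110)&(W[...,2]<.015)
p=W[m];print(p[p[:,1].argmin()],p[p[:,0].argmax()],p[abs(p[:,0]-.4226)<.02][:,1].min() if (abs(p[:,0]-.4226)<.02).any() else None)
```

```text
[0.36612915 0.21304252 0.00860496] [0.41025885 0.23486364 0.00734779] 0.22953879835744234
```

Emit:
{"method": "send_rows", "body": {"series": [[-0.002,0,0.02,0],[-0.0033,0,0.05,0],[-0.0033,0.0,0.067,0],[-0.0033,0,0.074,0],[-0.0033,0,0.0752,0],[-0.0033,0,0.0752,0]]}}

```text
t: 11.45
ee_pos: [0.4223, 0.1498, 0.0099]
tool_rot: [[-1.0, 0.014, 0.001], [0.014, 1.0, 0.0], [-0.001, 0.0, -1.0]]
ft_force: [-0.5, -0.1, 1.0]
gripper_width: 0.998
```

Emit:
{"method": "send_rows", "body": {"series": [[0,0,0,0],[0,0,0,0],[0,0,0,0],[0,0,0,0],[0,0,0,0],[0,0,0,0]], "grip": 255}}

```text
t: 12.05
ee_pos: [0.4217, 0.1497, 0.009]
tool_rot: [[-1.0, 0.013, 0.0], [0.013, 1.0, 0.0], [-0.0, 0.0, -1.0]]
ft_force: [-0.6, -0.5, -0.5]
gripper_width: 0.552
```

Run:
```python
from h import *
from plant import ctrl
plyrect(ctrl,"w8",(.4224,.15))
goto(ctrl,.6118,.0946,0.16,9.68)
```

```text
(array([0.40069336, 0.15071046]), [50.724395751953125, 89.92951965332031], np.float32(179.25258)) 17913
t 12.10 pos [0.4217 0.1497 0.0089] jaw 89.26 q6 -1.36 F [-0.7 -0.   0.4] w 0.524
shift [-0.1908 -0.0527 -0.1511] spin 1.3890 rows>= 10
```

Emit:
{"method": "send_rows", "body": {"series": [[0,0,-0.025,0],[0,0,-0.07,0],[-0.01,0,-0.115,0.1],[-0.03,-0.006,-0.151,0.24],[-0.055,-0.012,-0.156,0.38],[-0.08,-0.018,-0.156,0.52],[-0.105,-0.025,-0.156,0.66],[-0.13,-0.032,-0.156,0.8],[-0.15,-0.038,-0.156,0.94],[-0.17,-0.045,-0.156,1.08]]}}

```text
t: 13.1
ee_pos: [0.5917, 0.1022, 0.1646]
tool_rot: [[-0.455, 0.891, -0.001], [0.891, 0.455, 0.0], [0.0, -0.001, -1.0]]
ft_force: [-0.8, 0.5, -0.2]
gripper_width: 0.523
```

Run:
```python
from h import *
from plant import ctrl
goto(ctrl,.6116,.0956,0.16,9.68)
```

```text
t 13.10 pos [0.5917 0.1022 0.1646] jaw 27.05 q6 -0.41 F [-0.8  0.5 -0.2] w 0.523
shift [-0.0149  0.0147  0.0046] spin 0.3032 rows>= 3
```

Emit:
{"method": "send_rows", "body": {"series": [[-0.005,0.005,0,0.13],[-0.01,0.01,0.0,0.25],[-0.015,0.0147,0.005,0.302],[-0.015,0.0147,0.005,0.302],[-0.015,0.0147,0.005,0.302],[-0.015,0.0147,0.005,0.302]]}}

```text
t: 13.7
ee_pos: [0.6107, 0.0961, 0.16]
tool_rot: [[-0.177, 0.984, -0.0], [0.984, 0.177, 0.0], [0.0, -0.0, -1.0]]
ft_force: [-0.8, 0.9, -0.9]
gripper_width: 0.521
```

Run:
```python
from h import *
from plant import ctrl
goto(ctrl,.6116,.0956,0.0714,9.68)
im=ctrl.get_image("wrist");np.savez("w9.npz",**im);cv2.imwrite("pics/w9.png",im["pixels"])
```

```text
t 13.70 pos [0.6107 0.0961 0.16  ] jaw 10.17 q6 -0.13 F [-0.8  0.9 -0.9] w 0.521
shift [-0.0007  0.0008  0.0886] spin 0.0085 rows>= 2
```

View pics/w9.png

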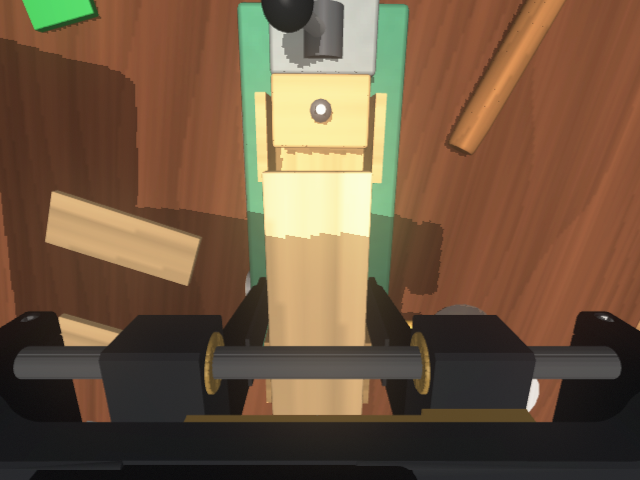

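Emit:
{"method": "send_rows", "body": {"series": [[0.0,0.0005,0.03,0.004],[0,0.0005,0.065,0.004],[0.0,0.0005,0.078,0.004],[0,0.0005,0.082,0.004],[0,0.0005,0.085,0.004],[0,0.0005,0.088,0.004],[0,0.0005,0.088,0.004],[0,0.0005,0.088,0.004]]}}

```text
t: 14.55
ee_pos: [0.6119, 0.0961, 0.0727]
tool_rot: [[-0.171, 0.985, 0.001], [0.985, 0.171, 0.0], [-0.0, 0.001, -1.0]]
ft_force: [-0.7, -0.0, -0.6]
gripper_width: 0.52
```

Run:
```python
from h import *
from plant import ctrl
goto(ctrl,.6116,.0956,0.0714,9.68)
im=ctrl.get_image("wrist");np.savez("w10.npz",**im);cv2.imwrite("pics/w10.png",im["pixels"])
```

```text
t 14.55 pos [0.6119 0.0961 0.0727] jaw 9.86 q6 -0.12 F [-0.7 -0.  -0.6] w 0.520
shift [-0.0004 -0.0003  0.0013] spin 0.0031 rows>= 1
```

View pics/w10.png

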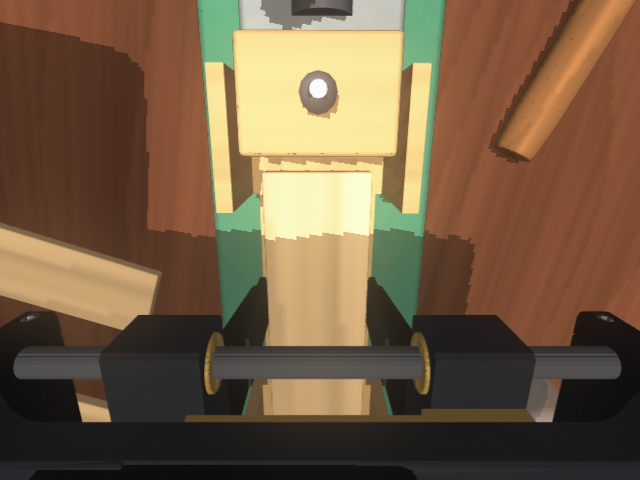

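```bash
cat >> h.py <<'E'
def check(W,C=(.6118,.0946),yawd=9.68,ztop=.070,tol=.003):
    "press-frame analysis: x' across, y' along"
    a=np.radians(yawd);ex=np.array([np.cos(a),np.sin(a)]);ey=np.array([-ex[1],ex[0]])
    D=W[...,:2]-np.array(C);X=D@ex;Y=D@ey;Z=W[...,2]
    m=(abs(Z-ztop)<tol)&(abs(X)<.045)&(abs(Y)<.08)
    mf=m&(Y>.03)&(Y<.062)
    b=(abs(Z-.106)<.003)&(abs(X)<.025)&(Y>.06)&(Y<.125)
    p=(Z>.121)&(Z<.13)&(abs(X)<.015)&(abs(Y-.095)<.015)
    print("ply X edges",np.round(np.nanpercentile(X[mf],[.5,99.5])*1e3,1),"mid",round(np.nanpercentile(X[mf],[.5,99.5]).mean()*1e3,2),"end Y",np.round(np.nanpercentile(Y[m],[.2,99.8])*1e3,1),
     "| blk Y",np.round(np.nanpercentile(Y[b],[.5,99.5])*1e3,1) if b.any() else None,"peg",np.round([X[p].mean()*1e3,Y[p].mean()*1e3],1),"z",np.round(np.median(Z[m])*1e3,2))
    # yaw of ply: fit left/right edge along Y
    ys=np.arange(.0,.06,.003);l=[];r=[]
    for y in ys:
        k=m&(abs(Y-y)<.0015)
        if k.sum()>20: l.append((y,np.percentile(X[k],1)));r.append((y,np.percentile(X[k],99)))
    if len(l)>5:
        l=np.array(l);r=np.array(r);print("yaw of edges rel (deg)",[round(-np.degrees(np.polyfit(q[:,0],q[:,1],1)[0]),2) for q in (l,r)])
E
python3 - <<'E'
from h import *
d=dict(np.load("w10.npz"));check(cloud(d),ztop=.0713,tol=.0025)
E
```

```text
ply X edges [-25.4  24.5] mid -0.47 end Y [-66.5  68.7] | blk Y [ 75.5 114.9] peg [-0.3 95. ] z 72.04
yaw of edges rel (deg) [np.float64(1.11), np.float64(-0.73)]
```

Emit:
{"method": "send_rows", "body": {"series": [[-0.001,0,0.001,0.002],[-0.001,0,0.0012,0.002],[-0.001,0,0.0012,0.002],[-0.001,0,0.0012,0.002]]}}

```text
t: 15.0
ee_pos: [0.6118, 0.095, 0.0709]
tool_rot: [[-0.169, 0.986, 0.0], [0.986, 0.169, -0.0], [-0.0, 0.0, -1.0]]
ft_force: [-1.0, -1.1, 2.9]
gripper_width: 0.519
```

Emit:
{"method": "send_rows", "body": {"series": [[0,0,0,0],[0,0,0,0],[0,0,0,0],[0,0,0,0],[0,0,-0.04,0],[0,0,-0.085,0],[0,0,-0.13,0]], "grip": 0}}

```text
t: 15.7
ee_pos: [0.6114, 0.0951, 0.202]
tool_rot: [[-0.169, 0.986, -0.001], [0.986, 0.169, 0.0], [0.0, -0.001, -1.0]]
ft_force: [1.1, -0.5, 0.7]
gripper_width: 0.994
```

Run:
```python
from h import *
from plant import ctrl
im=ctrl.get_image("wrist");np.savez("w11.npz",**im);cv2.imwrite("pics/w11.png",im["pixels"])
check(cloud(im),ztop=.0713)
goto(ctrl,.4363,.0522,0.085,81.03)
```

```text
ply X edges [-25.6  24.1] mid -0.76 end Y [-75.3  65.5] | blk Y [ 75.6 114.9] peg [-0.7 95.2] z 70.36
yaw of edges rel (deg) [np.float64(1.85), np.float64(-1.74)]
t 15.75 pos [0.6139 0.0953 0.2099] jaw 9.75 q6 -0.12 F [1.2 0.8 6.6] w 0.999
shift [-0.0123 -0.1835  0.1231] spin -1.2441 rows>= 9
```

View pics/w11.png

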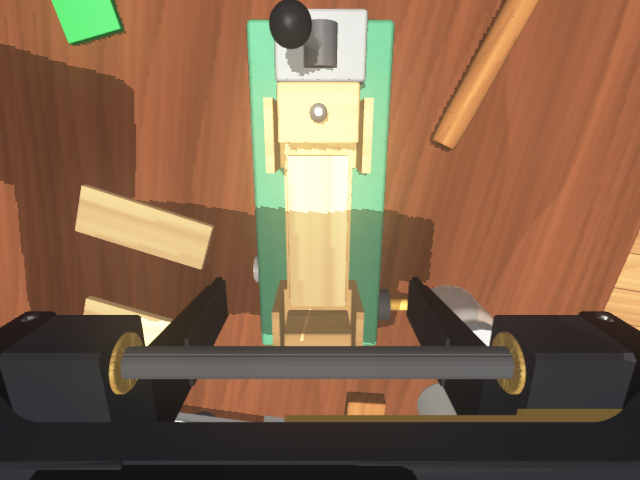

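Emit:
{"method": "send_rows", "body": {"series": [[-0.001,-0.02,0,-0.14],[-0.002,-0.04,0.0,-0.28],[-0.004,-0.06,0.0,-0.42],[-0.005,-0.08,0.0,-0.56],[-0.006,-0.1,0.0,-0.7],[-0.008,-0.125,0.0,-0.84],[-0.01,-0.145,0.02,-0.98],[-0.012,-0.165,0.06,-1.12],[-0.0123,-0.1835,0.1,-1.244],[-0.0123,-0.1835,0.123,-1.244]]}}

```text
t: 16.75
ee_pos: [0.43, 0.0517, 0.0759]
tool_rot: [[-0.988, 0.152, -0.003], [0.152, 0.988, 0.0], [0.003, -0.0, -1.0]]
ft_force: [0.7, -0.2, 0.8]
gripper_width: 1.001
```

Emit:
{"method": "send_rows", "body": {"series": [[0,0,0,0],[0,0,0,0]]}}

```text
t: 16.95
ee_pos: [0.4334, 0.0519, 0.0781]
tool_rot: [[-0.988, 0.157, -0.0], [0.157, 0.988, 0.0], [0.0, 0.0, -1.0]]
ft_force: [-0.1, 0.7, -0.2]
gripper_width: 1.003
```

Run:
```python
from h import *
from plant import ctrl
plyrect(ctrl,"w12",(.436,.05))
goto(ctrl,.4363,.0522,0.0095,81.03)
```

```text
(array([0.43604269, 0.05243476]), [50.12831115722656, 133.18043518066406], np.float32(171.03162)) 13196
t 17.00 pos [0.4338 0.052  0.0786] jaw 81.00 q6 -1.45 F [-0.5  0.2  0.3] w 0.999
shift [-0.0024  0.0006  0.0691] spin -0.0006 rows>= 2
```

Emit:
{"method": "send_rows", "body": {"series": [[-0.001,0,0.02,0],[-0.002,0.0005,0.045,0],[-0.002,0.0005,0.062,0],[-0.002,0.0005,0.068,0],[-0.002,0.0005,0.069,0],[-0.002,0.0005,0.069,0]]}}

```text
t: 17.6
ee_pos: [0.4356, 0.0521, 0.0096]
tool_rot: [[-0.988, 0.156, 0.001], [0.156, 0.988, 0.0], [-0.001, 0.0, -1.0]]
ft_force: [-1.1, 0.3, 0.8]
gripper_width: 0.999
```

Emit:
{"method": "send_rows", "body": {"series": [[0,0,0,0],[0,0,0,0],[0,0,0,0],[0,0,0,0],[0,0,0,0],[0,0,0,0]], "grip": 255}}

```text
t: 18.2
ee_pos: [0.435, 0.0521, 0.0087]
tool_rot: [[-0.988, 0.156, 0.0], [0.156, 0.988, 0.0], [-0.0, 0.0, -1.0]]
ft_force: [-0.5, 1.0, 0.1]
gripper_width: 0.55
```

```bash
cat >> h.py <<'E'
def held(ctrl,name):
    "ply in jaws: near end position along tool x -> centre offset"
    im=ctrl.get_image("wrist");np.savez(name+".npz",**im);cv2.imwrite("pics/"+name+".png",im["pixels"])
    s=ctrl.read_state();W=cloud(im);q=(W-s["ee_pos"])@s["tool_rot"]
    hsv=cv2.cvtColor(im["pixels"],cv2.COLOR_BGR2HSV)
    m=(abs(q[...,2]-.001)<.004)&(abs(q[...,1])<.04)&(q[...,0]>.02)&(q[...,0]<.1)&(hsv[...,0]>12)
    n,l,st,_=cv2.connectedComponentsWithStats(m.astype(np.uint8));k=1+np.argmax(st[1:,4]);m=l==k
    e=np.percentile(q[m][:,0],99.7);print("ply centre in tool x %.4f"%(e-.067),"y edges",np.percentile(q[m][:,1],[.5,99.5]),"topz",np.median(q[m][:,2]),rect(q,m)[2])
E
python3 - <<'E'
from h import *
from plant import ctrl
held(ctrl,"w13")
goto(ctrl,.6118,.0946,0.165,9.68)
E
```

```text
ply centre in tool x -0.0015 y edges [-0.02406088  0.02511523] topz 0.0004295986133936519 89.935844
t 18.25 pos [0.435  0.0521 0.0087] jaw 81.02 q6 -1.45 F [0.4 0.1 1.4] w 0.519
shift [-0.168   0.0696 -0.1563] spin 1.2451 rows>= 9
```

Emit:
{"method": "send_rows", "body": {"series": [[0,0,-0.025,0],[0,0,-0.07,0],[-0.01,0.005,-0.115,0.1],[-0.03,0.012,-0.151,0.24],[-0.055,0.022,-0.156,0.38],[-0.08,0.032,-0.156,0.52],[-0.105,0.042,-0.156,0.66],[-0.13,0.052,-0.156,0.8],[-0.15,0.062,-0.156,0.94],[-0.165,0.068,-0.156,1.08]]}}

```text
t: 19.25
ee_pos: [0.6095, 0.0939, 0.1643]
tool_rot: [[-0.323, 0.947, -0.0], [0.947, 0.323, 0.0], [0.0, -0.0, -1.0]]
ft_force: [-0.7, 0.9, -0.2]
gripper_width: 0.519
```

Run:
```python
from h import *
from plant import ctrl
goto(ctrl,.6116,.0958,0.16,9.68)
```

```text
t 19.25 pos [0.6095 0.0939 0.1643] jaw 18.82 q6 -0.28 F [-0.7  0.9 -0.2] w 0.519
shift [0.0011 0.0025 0.0043] spin 0.1595 rows>= 2
```

Emit:
{"method": "send_rows", "body": {"series": [[0.0,0.001,0.0,0.08],[0.001,0.002,0.0,0.155],[0.001,0.002,0.005,0.155],[0.001,0.002,0.005,0.155],[0.001,0.002,0.005,0.155],[0.001,0.002,0.005,0.155]]}}

```text
t: 19.85
ee_pos: [0.6101, 0.0951, 0.1597]
tool_rot: [[-0.179, 0.984, -0.0], [0.984, 0.179, 0.0], [0.0, -0.0, -1.0]]
ft_force: [-0.0, 0.5, -0.4]
gripper_width: 0.525
```

Run:
```python
from h import *
from plant import ctrl
goto(ctrl,.6116,.0958,0.0795,9.68)
```

```text
t 19.85 pos [0.6101 0.0951 0.1597] jaw 10.31 q6 -0.13 F [-0.   0.5 -0.4] w 0.525
shift [0.0005 0.0016 0.0802] spin 0.0110 rows>= 2
```

Emit:
{"method": "send_rows", "body": {"series": [[0.0005,0.001,0.03,0.006],[0.0005,0.001,0.06,0.006],[0.0005,0.001,0.072,0.006],[0.0005,0.001,0.076,0.006],[0.0005,0.001,0.079,0.006],[0.0005,0.001,0.08,0.006],[0.0005,0.001,0.08,0.006],[0.0005,0.001,0.08,0.006]]}}

```text
t: 20.65
ee_pos: [0.6113, 0.0958, 0.0805]
tool_rot: [[-0.172, 0.985, 0.001], [0.985, 0.172, 0.0], [-0.0, 0.001, -1.0]]
ft_force: [0.7, 0.5, 0.1]
gripper_width: 0.523
```

Run:
```python
from h import *
from plant import ctrl
goto(ctrl,.6116,.0958,0.0790,9.68)
im=ctrl.get_image("wrist");check(cloud(im),ztop=.0793,tol=.0025)
```

```text
t 20.65 pos [0.6113 0.0958 0.0805] jaw 9.91 q6 -0.12 F [0.7 0.5 0.1] w 0.523
shift [-0.      0.0002  0.0015] spin 0.0041 rows>= 1
ply X edges [-25.9  24. ] mid -0.98 end Y [-66.6  69.6] | blk Y [ 75.5 114.9] peg [-0.3 95. ] z 80.08
yaw of edges rel (deg) [np.float64(1.14), np.float64(-0.84)]
```

```bash
sed -i 's/"end Y",np.round(np.nanpercentile(Y\[m\],\[.2,99.8\])/"end Y",np.round(np.nanpercentile(Y[m\&(abs(X)<.02)],[.2,99.8])/' h.py
python3 - <<'E'
from h import *
from plant import ctrl
im=ctrl.get_image("wrist");check(cloud(im),ztop=.0793,tol=.0025)
check(cloud(dict(np.load("w10.npz"))),ztop=.0713,tol=.0025)
check(cloud(dict(np.load("w11.npz"))),ztop=.0713,tol=.0025)
E
```

```text
ply X edges [-26.   23.9] mid -1.06 end Y [-66.4  66.1] | blk Y [ 75.6 114.9] peg [-0.3 95. ] z 79.96
yaw of edges rel (deg) [np.float64(1.04), np.float64(-0.72)]
ply X edges [-25.4  24.5] mid -0.47 end Y [-66.5  66.5] | blk Y [ 75.5 114.9] peg [-0.3 95. ] z 72.04
yaw of edges rel (deg) [np.float64(1.11), np.float64(-0.73)]
ply X edges [-25.6  24. ] mid -0.77 end Y [-75.1  65.5] | blk Y [ 75.6 114.9] peg [-0.7 95.2] z 70.37
yaw of edges rel (deg) [np.float64(1.76), np.float64(-1.62)]
```

Emit:
{"method": "send_rows", "body": {"series": [[0.0005,0.0005,0.0012,0.003],[0.0005,0.0005,0.0014,0.003],[0.0005,0.0005,0.0014,0.003],[0.0005,0.0005,0.0014,0.003]]}}

```text
t: 21.15
ee_pos: [0.6116, 0.0964, 0.0787]
tool_rot: [[-0.169, 0.986, 0.001], [0.986, 0.169, 0.0], [0.0, 0.001, -1.0]]
ft_force: [-1.0, -0.0, 4.7]
gripper_width: 0.519
```

Emit:
{"method": "send_rows", "body": {"series": [[0,0,0,0],[0,0,0,0],[0,0,0,0],[0,0,0,0],[0,0,-0.04,0],[0,0,-0.085,0],[0,0,-0.13,0]], "grip": 0}}

```text
t: 21.85
ee_pos: [0.6111, 0.0963, 0.2096]
tool_rot: [[-0.169, 0.986, -0.001], [0.986, 0.169, 0.0], [0.0, -0.001, -1.0]]
ft_force: [1.0, 0.4, -0.3]
gripper_width: 0.986
```

Run:
```python
from h import *
from plant import ctrl
im=ctrl.get_image("wrist");np.savez("w14.npz",**im);cv2.imwrite("pics/w14.png",im["pixels"])
check(cloud(im),ztop=.0793,tol=.0025)
goto(ctrl,.4394,-.0715,0.085,81.73)
```

```text
ply X edges [-25.6  24.1] mid -0.73 end Y [-75.2  66. ] | blk Y [ 75.3 115.2] peg [-0.5 95.1] z 78.38
yaw of edges rel (deg) [np.float64(2.2), np.float64(-2.02)]
t 21.90 pos [0.6136 0.0966 0.2174] jaw 9.75 q6 -0.12 F [ 0.5 -0.   5.6] w 0.991
shift [-0.136  -0.2014  0.1307] spin -1.2563 rows>= 9
```

View pics/w14.png

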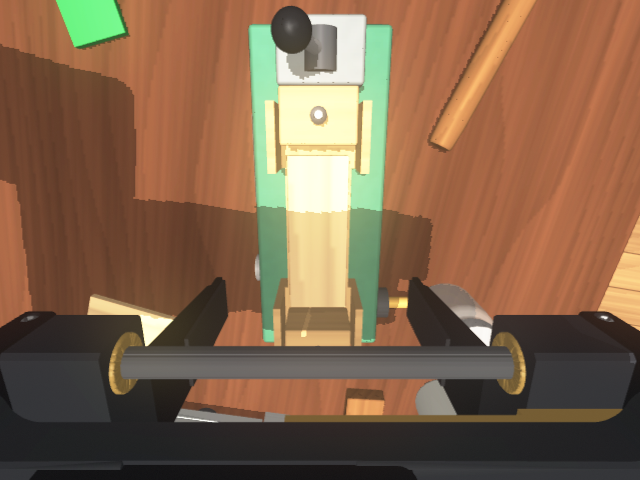

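Emit:
{"method": "send_rows", "body": {"series": [[-0.014,-0.02,0,-0.13],[-0.028,-0.042,0.0,-0.27],[-0.042,-0.064,0.0,-0.41],[-0.057,-0.086,0.0,-0.55],[-0.072,-0.108,0.0,-0.69],[-0.087,-0.13,0.0,-0.83],[-0.102,-0.152,0.02,-0.97],[-0.118,-0.175,0.055,-1.11],[-0.134,-0.198,0.095,-1.245],[-0.136,-0.2014,0.128,-1.256]]}}

```text
t: 22.9
ee_pos: [0.434, -0.0729, 0.0791]
tool_rot: [[-0.99, 0.141, -0.0], [0.141, 0.99, 0.0], [0.0, 0.0, -1.0]]
ft_force: [0.7, 0.0, -0.4]
gripper_width: 1.0
```

Emit:
{"method": "send_rows", "body": {"series": [[0,0,0,0],[0,0,0,0]]}}

```text
t: 23.1
ee_pos: [0.4364, -0.0718, 0.0807]
tool_rot: [[-0.989, 0.145, -0.001], [0.145, 0.989, 0.0], [0.001, 0.0, -1.0]]
ft_force: [0.9, -0.6, 0.5]
gripper_width: 1.004
```

Run:
```python
from h import *
from plant import ctrl
plyrect(ctrl,"w15",(.4394,-.0715))
goto(ctrl,.4394,-.0715,0.0095,81.73)
```

```text
(array([ 0.43925409, -0.07164357]), [50.122581481933594, 134.0514678955078], np.float32(171.46959)) 13049
t 23.15 pos [ 0.4369 -0.0717  0.0814] jaw 81.68 q6 -1.74 F [ 0.6 -0.5 -0.4] w 1.001
shift [-0.0023  0.0006  0.0719] spin -0.0009 rows>= 2
```

Emit:
{"method": "send_rows", "body": {"series": [[-0.001,0,0.02,0],[-0.002,0.0005,0.045,0.004],[-0.0026,0.0005,0.063,0.004],[-0.0026,0.0005,0.071,0.004],[-0.0026,0.0005,0.0717,0.004],[-0.0026,0.0005,0.0717,0.004]]}}

```text
t: 23.75
ee_pos: [0.4392, -0.0716, 0.0096]
tool_rot: [[-0.989, 0.148, 0.001], [0.148, 0.989, -0.0], [-0.001, -0.0, -1.0]]
ft_force: [-0.2, 0.2, 0.2]
gripper_width: 1.002
```

Emit:
{"method": "send_rows", "body": {"series": [[0,0,0,0],[0,0,0,0],[0,0,0,0],[0,0,0,0],[0,0,0,0],[0,0,0,0]], "grip": 255}}

```text
t: 24.35
ee_pos: [0.4386, -0.0716, 0.0086]
tool_rot: [[-0.989, 0.148, -0.0], [0.148, 0.989, 0.0], [0.0, 0.0, -1.0]]
ft_force: [-0.3, 0.3, 0.5]
gripper_width: 0.552
```

Run:
```python
from h import *
from plant import ctrl
held(ctrl,"w16")
goto(ctrl,.6116,.0960,0.165,9.68)
```

```text
ply centre in tool x -0.0007 y edges [-0.0244348  0.0248118] topz 0.0003079684199911849 90.01152
t 24.40 pos [ 0.4386 -0.0717  0.0086] jaw 81.47 q6 -1.73 F [ 0.7 -0.1  0.4] w 0.521
shift [-0.1462  0.1915 -0.1564] spin 1.2530 rows>= 9
```

Emit:
{"method": "send_rows", "body": {"series": [[0,0,-0.025,0],[0,0,-0.07,0],[-0.01,0.012,-0.115,0.1],[-0.028,0.035,-0.151,0.24],[-0.048,0.06,-0.156,0.38],[-0.068,0.086,-0.156,0.52],[-0.088,0.113,-0.156,0.66],[-0.108,0.14,-0.156,0.8],[-0.128,0.167,-0.156,0.94],[-0.146,0.192,-0.156,1.08]]}}

```text
t: 25.4
ee_pos: [0.6122, 0.0978, 0.1643]
tool_rot: [[-0.33, 0.944, -0.0], [0.944, 0.33, 0.0], [0.0, -0.0, -1.0]]
ft_force: [0.2, -0.8, -0.8]
gripper_width: 0.523
```

Run:
```python
from h import *
from plant import ctrl
goto(ctrl,.6116,.0965,0.16,9.68)
```

```text
t 25.40 pos [0.6122 0.0978 0.1643] jaw 19.28 q6 -0.28 F [ 0.2 -0.8 -0.8] w 0.523
shift [-0.0011 -0.001   0.0043] spin 0.1676 rows>= 2
```

Emit:
{"method": "send_rows", "body": {"series": [[-0.001,0,0.0,0.08],[0.0,0,0.0,0.16],[0.0,0,0.005,0.164],[0.0,0,0.005,0.164],[0,0,0.005,0.164],[0,0,0.005,0.164]]}}

```text
t: 26.0
ee_pos: [0.6114, 0.0964, 0.1597]
tool_rot: [[-0.178, 0.984, 0.0], [0.984, 0.178, 0.0], [0.0, 0.0, -1.0]]
ft_force: [0.1, 0.2, 0.3]
gripper_width: 0.521
```

Run:
```python
from h import *
from plant import ctrl
goto(ctrl,.6118,.0965,0.0875,9.68)
```

```text
t 26.00 pos [0.6114 0.0964 0.1597] jaw 10.25 q6 -0.13 F [0.1 0.2 0.3] w 0.521
shift [0.     0.0004 0.0722] spin 0.0099 rows>= 2
```

Emit:
{"method": "send_rows", "body": {"series": [[0.0,0.0,0.03,0.006],[0,0,0.055,0.006],[0,0,0.064,0.006],[0,0,0.068,0.006],[0,0,0.071,0.006],[0,0,0.072,0.006],[0,0,0.072,0.006],[0,0,0.072,0.006]]}}

```text
t: 26.8
ee_pos: [0.6117, 0.0966, 0.0883]
tool_rot: [[-0.171, 0.985, 0.001], [0.985, 0.171, 0.0], [-0.0, 0.001, -1.0]]
ft_force: [-0.1, -0.1, -0.1]
gripper_width: 0.527
```

Run:
```python
from h import *
from plant import ctrl
goto(ctrl,.6118,.0965,0.0866,9.68)
im=ctrl.get_image("wrist");check(cloud(im),ztop=.0873,tol=.0025)
```

```text
t 26.80 pos [0.6117 0.0966 0.0883] jaw 9.86 q6 -0.12 F [-0.1 -0.1 -0.1] w 0.527
shift [-0.0001  0.      0.0017] spin 0.0031 rows>= 1
ply X edges [-25.3  24.4] mid -0.45 end Y [-65.8  67.5] | blk Y [ 75.4 115. ] peg [-0.3 95. ] z 87.97
yaw of edges rel (deg) [np.float64(1.11), np.float64(-0.59)]
```

Emit:
{"method": "send_rows", "body": {"series": [[-0.0005,0,0.0013,0.003],[-0.0005,0,0.0015,0.003],[-0.0005,0,0.0015,0.003],[-0.0005,0,0.0015,0.003]]}}

```text
t: 27.25
ee_pos: [0.6117, 0.0961, 0.0866]
tool_rot: [[-0.168, 0.986, 0.001], [0.986, 0.168, 0.0], [0.0, 0.001, -1.0]]
ft_force: [-0.9, 0.4, 5.5]
gripper_width: 0.522
```

Emit:
{"method": "send_rows", "body": {"series": [[0,0,0,0],[0,0,0,0],[0,0,0,0],[0,0,0,0],[0,0,-0.04,0],[0,0,-0.085,0],[0,0,-0.13,0]], "grip": 0}}

```text
t: 27.95
ee_pos: [0.6113, 0.0961, 0.2174]
tool_rot: [[-0.168, 0.986, -0.001], [0.986, 0.168, 0.0], [0.0, -0.001, -1.0]]
ft_force: [0.8, -0.1, 0.5]
gripper_width: 0.993
```

Run:
```python
from h import *
from plant import ctrl
im=ctrl.get_image("wrist");np.savez("w17.npz",**im);cv2.imwrite("pics/w17.png",im["pixels"])
check(cloud(im),ztop=.0873,tol=.0025)
goto(ctrl,.5437,.4070,0.10,98.5)
```

```text
ply X edges [-25.4  24.3] mid -0.58 end Y [-75.2  66.6] | blk Y [ 75.5 115.2] peg [-0.5 95.1] z 86.37
yaw of edges rel (deg) [np.float64(-0.11), np.float64(-1.92)]
t 28.00 pos [0.6137 0.0963 0.2253] jaw 9.69 q6 -0.12 F [1.2 1.2 6.2] w 0.997
shift [ 0.3182 -0.0179  0.1248] spin -1.5500 rows>= 11
```

Emit:
{"method": "send_rows", "body": {"series": [[0.028,-0.002,0,-0.14],[0.058,-0.004,0.0,-0.28],[0.088,-0.006,0.0,-0.42],[0.118,-0.008,0.0,-0.56],[0.148,-0.01,0.0,-0.7],[0.178,-0.012,0.0,-0.84],[0.208,-0.013,0.0,-0.98],[0.238,-0.015,0.03,-1.12],[0.268,-0.016,0.065,-1.26],[0.298,-0.017,0.1,-1.4]]}}

```text
t: 29.0
ee_pos: [0.5443, 0.3882, 0.115]
tool_rot: [[-1.0, -0.004, 0.001], [-0.004, 1.0, 0.001], [-0.001, 0.001, -1.0]]
ft_force: [0.8, 0.2, 0.3]
gripper_width: 1.001
```

Run:
```python
from h import *
from plant import ctrl
goto(ctrl,.5437,.4070,0.085,98.5)
```

```text
t 29.00 pos [0.5443 0.3882 0.115 ] jaw 90.23 q6 -1.05 F [0.8 0.2 0.3] w 1.001
shift [0.0006 0.0188 0.03  ] spin -0.1444 rows>= 1
```

Emit:
{"method": "send_rows", "body": {"series": [[0.0,0.012,0.015,-0.1],[0.0,0.0188,0.03,-0.14],[0.0,0.0188,0.03,-0.14],[0.0,0.0188,0.03,-0.14],[0,0.0188,0.03,-0.14]]}}

```text
t: 29.5
ee_pos: [0.5452, 0.4055, 0.0872]
tool_rot: [[-0.991, -0.136, 0.001], [-0.136, 0.991, 0.001], [-0.001, 0.001, -1.0]]
ft_force: [-0.1, -0.3, -0.5]
gripper_width: 0.996
```

Run:
```python
from h import *
from plant import ctrl
plyrect(ctrl,"w18",(.5437,.407))
goto(ctrl,.5437,.4070,0.0095,98.5)
```

```text
(array([0.5440448, 0.4075462]), [50.174095153808594, 134.3516845703125], np.float32(8.642706)) 12611
t 29.55 pos [0.5452 0.4055 0.0873] jaw 97.84 q6 -1.17 F [-0.2 -0.6 -0.1] w 1.002
shift [0.0014 0.0017 0.0778] spin -0.0116 rows>= 2
```

View pics/w18.png

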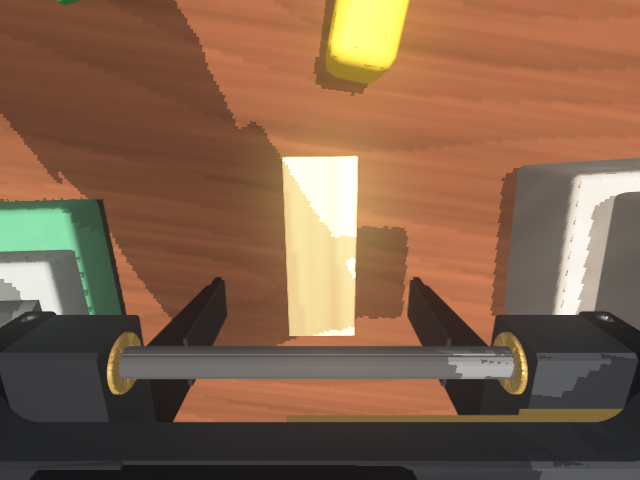

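Run:
```python
from h import *
from plant import ctrl
d=dict(np.load("w18.npz"));W=cloud(d)
s=ctrl.read_state();q=(W-s["ee_pos"])@s["tool_rot"]
m=(W[...,2]>.02)&(q[...,1]>.07)&(abs(q[...,0])<.12)&(W[...,2]<.2)
v,u=np.nonzero(m);k=(v<300);print(q[m][k][:,1].min(),np.nanmax(W[m][k][:,2]), W[m][k][q[m][k][:,1].argmin()])
t=np.load("t6.npz");W=cloud(dict(t));m=(W[...,2]>.02)&(abs(W[...,0]-.55)<.12)&(W[...,1]>.45)&(W[...,1]<.7)
print(W[m][:,1].min(),W[m].max(0))
```

```text
0.1339141377357452 0.09042513406893188 [0.46954173 0.530272   0.0470139 ]
0.5322987207845565 [0.57923946 0.69999153 0.12838251]
```

Emit:
{"method": "send_rows", "body": {"series": [[0.0008,0.001,0.02,-0.008],[0.0012,0.0018,0.045,-0.01],[0.0012,0.0018,0.065,-0.01],[0.0012,0.0018,0.075,-0.01],[0.0012,0.0018,0.0775,-0.01],[0.0012,0.0018,0.0775,-0.01]]}}

```text
t: 30.15
ee_pos: [0.5436, 0.4074, 0.0094]
tool_rot: [[-0.989, -0.147, 0.001], [-0.147, 0.989, 0.0], [-0.001, 0.0, -1.0]]
ft_force: [0.1, -0.3, 0.2]
gripper_width: 0.999
```

Emit:
{"method": "send_rows", "body": {"series": [[0,0,0,0],[0,0,0,0],[0,0,0,0],[0,0,0,0],[0,0,0,0],[0,0,0,0]], "grip": 255}}

```text
t: 30.75
ee_pos: [0.5433, 0.4074, 0.0087]
tool_rot: [[-0.989, -0.148, 0.0], [-0.148, 0.989, 0.0], [-0.0, 0.0, -1.0]]
ft_force: [0.9, 0.1, -1.4]
gripper_width: 0.549
```

Run:
```python
from h import *
from plant import ctrl
held(ctrl,"w19")
goto(ctrl,.6118,.0965,0.18,9.68)
```

```text
ply centre in tool x -0.0007 y edges [-0.02471792  0.0245695 ] topz 0.0003776380865898521 89.88751
t 30.80 pos [0.5433 0.4075 0.0087] jaw 98.49 q6 -1.17 F [-0.5 -0.7  1.3] w 0.523
shift [-0.0219 -0.3177 -0.1713] spin 1.5501 rows>= 11
```

Emit:
{"method": "send_rows", "body": {"series": [[0,0,-0.025,0],[0,0,-0.07,0],[0,0,-0.115,0.1],[0,-0.02,-0.155,0.24],[-0.002,-0.06,-0.172,0.38],[-0.005,-0.1,-0.172,0.52],[-0.008,-0.14,-0.172,0.66],[-0.011,-0.185,-0.172,0.8],[-0.015,-0.23,-0.172,0.94],[-0.018,-0.272,-0.172,1.08]]}}

```text
t: 31.8
ee_pos: [0.6014, 0.1391, 0.1807]
tool_rot: [[-0.592, 0.806, 0.0], [0.806, 0.592, 0.0], [-0.0, 0.0, -1.0]]
ft_force: [1.0, 0.2, 0.0]
gripper_width: 0.522
```

Run:
```python
from h import *
from plant import ctrl
goto(ctrl,.6116,.0963,0.17,9.68)
```

```text
t 31.80 pos [0.6014 0.1391 0.1807] jaw 36.28 q6 -0.51 F [1.  0.2 0. ] w 0.522
shift [-0.0405 -0.0171  0.0107] spin 0.4642 rows>= 4
```

Emit:
{"method": "send_rows", "body": {"series": [[-0.012,-0.005,0.0,0.13],[-0.024,-0.009,0.0,0.27],[-0.036,-0.014,0.005,0.41],[-0.04,-0.017,0.01,0.462],[-0.04,-0.017,0.01,0.462],[-0.04,-0.017,0.01,0.462],[-0.04,-0.017,0.01,0.462]]}}

```text
t: 32.5
ee_pos: [0.6115, 0.0992, 0.1709]
tool_rot: [[-0.178, 0.984, 0.0], [0.984, 0.178, 0.0], [0.0, 0.0, -1.0]]
ft_force: [-0.1, -0.9, 0.1]
gripper_width: 0.518
```

Run:
```python
from h import *
from plant import ctrl
goto(ctrl,.6117,.0963,0.0955,9.68)
```

```text
t 32.50 pos [0.6115 0.0992 0.1709] jaw 10.25 q6 -0.12 F [-0.1 -0.9  0.1] w 0.518
shift [-0.0029 -0.0003  0.0754] spin 0.0099 rows>= 2
```

Emit:
{"method": "send_rows", "body": {"series": [[-0.0015,0.0,0.03,0.006],[-0.0015,0,0.056,0.006],[-0.0015,0,0.066,0.006],[-0.0015,0,0.07,0.006],[-0.0015,0,0.074,0.006],[-0.0015,0,0.075,0.006],[-0.0015,0,0.075,0.006],[-0.0015,0,0.075,0.006]]}}

```text
t: 33.3
ee_pos: [0.612, 0.0974, 0.0963]
tool_rot: [[-0.17, 0.985, 0.001], [0.985, 0.17, 0.0], [-0.0, 0.001, -1.0]]
ft_force: [0.1, 0.1, -1.1]
gripper_width: 0.524
```

Run:
```python
from h import *
from plant import ctrl
goto(ctrl,.6117,.0963,0.0946,9.68)
im=ctrl.get_image("wrist");check(cloud(im),ztop=.0953,tol=.0025)
```

```text
t 33.30 pos [0.612  0.0974 0.0963] jaw 9.80 q6 -0.12 F [ 0.1  0.1 -1.1] w 0.524
shift [-0.001  -0.0005  0.0017] spin 0.0021 rows>= 1
ply X edges [-25.   24.9] mid -0.03 end Y [-65.   68.1] | blk Y [ 75.7 115.1] peg [-0.2 95.1] z 96.0
yaw of edges rel (deg) [np.float64(1.07), np.float64(-0.45)]
```

Emit:
{"method": "send_rows", "body": {"series": [[-0.001,-0.0004,0.0013,0.002],[-0.001,-0.0004,0.0015,0.002],[-0.001,-0.0004,0.0015,0.002],[-0.001,-0.0004,0.0015,0.002]]}}

```text
t: 33.75
ee_pos: [0.6116, 0.0962, 0.0946]
tool_rot: [[-0.168, 0.986, 0.001], [0.986, 0.168, 0.0], [-0.0, 0.001, -1.0]]
ft_force: [-0.4, 0.2, 6.1]
gripper_width: 0.52
```

Emit:
{"method": "send_rows", "body": {"series": [[0,0,0,0],[0,0,0,0],[0,0,0,0],[0,0,0,0],[0,0,-0.04,0],[0,0,-0.085,0],[0,0,-0.12,0],[0,0,-0.12,0]], "grip": 0}}

```text
t: 34.55
ee_pos: [0.6131, 0.0964, 0.219]
tool_rot: [[-0.168, 0.986, 0.008], [0.986, 0.168, 0.001], [-0.001, 0.008, -1.0]]
ft_force: [-0.7, -0.8, 0.3]
gripper_width: 0.997
```

Run:
```python
from h import *
from plant import ctrl
im=ctrl.get_image("wrist");np.savez("w20.npz",**im);cv2.imwrite("pics/w20.png",im["pixels"])
check(cloud(im),ztop=.0953,tol=.0025)
t=ctrl.get_image("top");np.savez("t20.npz",**t);W=cloud(t)
m=(W[...,2]>.035)&(W[...,2]<.06)&(abs(W[...,0]-.52)<.14)&(abs(W[...,1]+.185)<.04);print("bridge",rect(W,m))
im=ctrl.get_image("scene");cv2.imwrite("pics/s20.png",im["pixels"])
goto(ctrl,.50,-.1835,0.23,90.5)
```

```text
ply X edges [-25.6  24.1] mid -0.75 end Y [-75.1  66.8] | blk Y [ 75.4 114.6] peg [-0.6 95.2] z 94.38
yaw of edges rel (deg) [np.float64(2.05), np.float64(-1.72)]
bridge (array([ 0.51878235, -0.18267606]), [37.095951080322266, 233.03208923339844], np.float32(0.4869302))
t 34.70 pos [0.6111 0.0962 0.2134] jaw 9.68 q6 -0.12 F [ 0.1 -1.5 -0.7] w 0.996
shift [-0.2571 -0.1565 -0.0165] spin -1.4106 rows>= 10
```

View pics/w20.png

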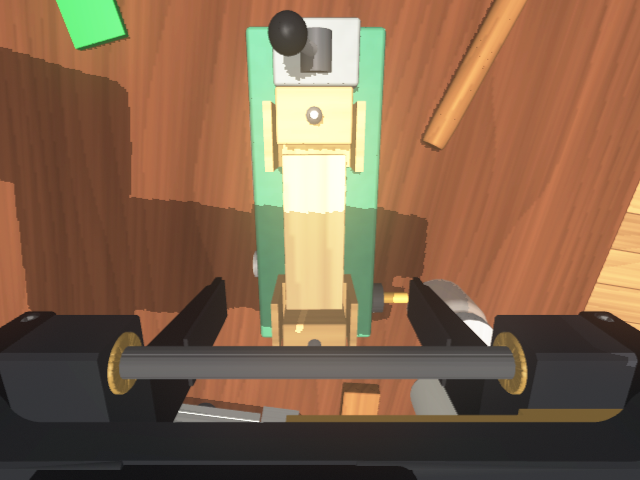

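View pics/s20.png

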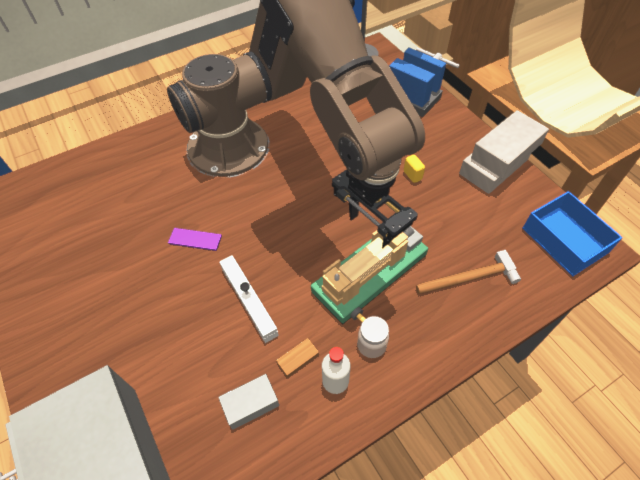

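Emit:
{"method": "send_rows", "body": {"series": [[-0.028,-0.012,0,-0.14],[-0.056,-0.025,0.0,-0.28],[-0.084,-0.038,0.0,-0.42],[-0.112,-0.05,0.0,-0.56],[-0.14,-0.063,0.0,-0.7],[-0.168,-0.076,0.0,-0.84],[-0.196,-0.089,0.0,-0.98],[-0.224,-0.101,0.0,-1.12],[-0.252,-0.114,0.0,-1.26],[-0.262,-0.118,0.0,-1.4]]}}

```text
t: 35.7
ee_pos: [0.538, -0.184, 0.2124]
tool_rot: [[-1.0, -0.002, -0.003], [-0.002, 1.0, 0.001], [0.003, 0.001, -1.0]]
ft_force: [0.1, 0.4, -0.2]
gripper_width: 1.003
```

Emit:
{"method": "send_rows", "body": {"series": [[0,0,0,0],[0,0,0,0]]}}

```text
t: 35.9
ee_pos: [0.5389, -0.1815, 0.213]
tool_rot: [[-1.0, 0.007, -0.002], [0.007, 1.0, 0.001], [0.002, 0.001, -1.0]]
ft_force: [-0.1, 0.2, -0.1]
gripper_width: 1.0
```

Run:
```python
from h import *
from plant import ctrl
im=ctrl.get_image("wrist");np.savez("w21.npz",**im);cv2.imwrite("pics/w21.png",im["pixels"])
W=cloud(im);Z=W[...,2]
m=(Z>.039)&(Z<.049)&(abs(W[...,0]-.52)<.14)&(abs(W[...,1]+.183)<.035);print("bridge",rect(W,m))
k=(Z>.074)&(Z<.09)&(abs(W[...,0]-.52)<.03)&(abs(W[...,1]+.183)<.03);print("knob",W[k].mean(0),Z[k].max())
goto(ctrl,.519,-.183,0.12,90.5)
```

```text
bridge (array([ 0.51706604, -0.1850451 ]), [36.12526321411133, 235.903564453125], np.float32(0.4597149))
knob [ 0.51672126 -0.18505747  0.08019586] 0.08255639170667044
t 35.95 pos [ 0.5391 -0.1811  0.2133] jaw 89.68 q6 -2.01 F [-0.1  0.3 -1. ] w 1.005
shift [ 0.02   -0.002   0.0933] spin -0.0143 rows>= 2
```

View pics/w21.png

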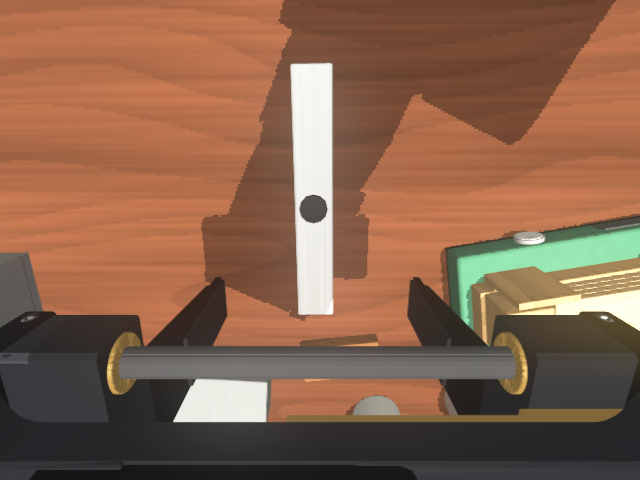

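Emit:
{"method": "send_rows", "body": {"series": [[0.012,-0.002,0.03,-0.01],[0.022,-0.004,0.06,-0.01],[0.0218,-0.004,0.09,-0.01],[0.0218,-0.004,0.12,-0.01],[0.0218,-0.004,0.15,-0.01],[0.0218,-0.004,0.175,-0.01],[0.0218,-0.004,0.188,-0.01],[0.0218,-0.004,0.193,-0.01],[0.0218,-0.004,0.193,-0.01]]}}

```text
t: 36.85
ee_pos: [0.5176, -0.1855, 0.0211]
tool_rot: [[-1.0, -0.008, -0.0], [-0.008, 1.0, 0.0], [0.0, 0.0, -1.0]]
ft_force: [-1.2, -0.0, -0.5]
gripper_width: 1.005
```

Run:
```python
from h import *
from plant import ctrl
goto(ctrl,.517,-.185,0.02,90.46)
im=ctrl.get_image("wrist");np.savez("w22.npz",**im);cv2.imwrite("pics/w22.png",im["pixels"])
```

```text
t 36.85 pos [ 0.5176 -0.1855  0.0211] jaw 90.45 q6 -2.04 F [-1.2 -0.  -0.5] w 1.005
shift [0.0006 0.0005 0.0011] spin -0.0002 rows>= 1
```

View pics/w22.png

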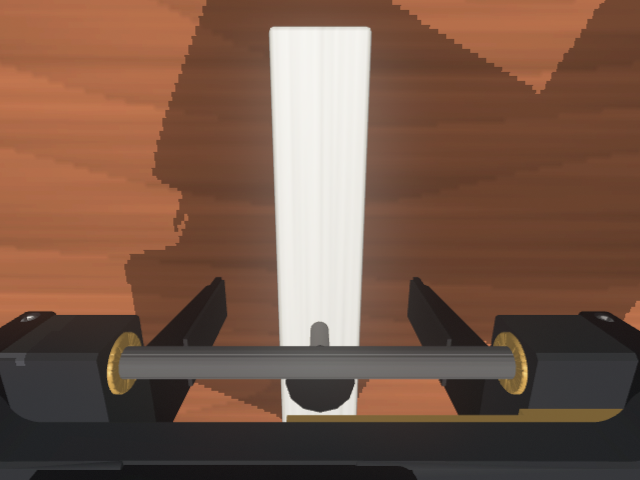

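Emit:
{"method": "send_rows", "body": {"series": [[0,0,0,0],[0,0,0,0],[0,0,0,0],[0,0,0,0],[0,0,0,0],[0,0,0,0],[0,0,0,0]], "grip": 255}}

```text
t: 37.6
ee_pos: [0.5174, -0.1858, 0.0211]
tool_rot: [[-1.0, -0.008, 0.0], [-0.008, 1.0, 0.0], [-0.0, 0.0, -1.0]]
ft_force: [-0.1, -0.4, -0.2]
gripper_width: 0.466
```

```bash
cat >> h.py <<'E'
def bridgeheld(ctrl,name):
    im=ctrl.get_image("wrist");np.savez(name+".npz",**im);cv2.imwrite("pics/"+name+".png",im["pixels"])
    s=ctrl.read_state();W=cloud(im);q=(W-s["ee_pos"])@s["tool_rot"]
    m=(abs(q[...,2]+.024)<.006)&(abs(q[...,1])<.03)&(q[...,0]>.04)&(q[...,0]<.16)
    e=np.percentile(q[m][:,0],99.7);print("bridge centre tool x %.4f"%(e-.118),"y",np.percentile(q[m][:,1],[.5,99.5]),"z",np.median(q[m][:,2]),"ang",rect(q,m)[2])
E
python3 - <<'E'
from h import *
from plant import ctrl
bridgeheld(ctrl,"w23")
goto(ctrl,.6118,.0948,0.24,9.68)
E
```

```text
bridge centre tool x -0.0005 y [-0.01682885  0.01862451] z -0.02322172362055551 ang 179.99078
t 37.65 pos [ 0.5174 -0.1858  0.0211] jaw 90.47 q6 -2.04 F [ 0.5  0.1 -0.5] w 0.422
shift [-0.0967  0.2798 -0.2189] spin 1.4100 rows>= 10
```

Emit:
{"method": "send_rows", "body": {"series": [[0,0,0,0],[0,0,0,0],[0,0,0,0],[0,0,0,0]]}}

```text
t: 38.05
ee_pos: [0.5174, -0.1857, 0.0211]
tool_rot: [[-1.0, -0.008, -0.0], [-0.008, 1.0, 0.0], [0.0, 0.0, -1.0]]
ft_force: [0.7, 0.6, 0.5]
gripper_width: 0.375
```

Emit:
{"method": "send_rows", "body": {"series": [[0,0,-0.02,0],[0,0,-0.05,0],[0,0,-0.09,0],[0,0,-0.13,0],[0,0,-0.175,0.05],[0,0,-0.218,0.15],[-0.01,0.03,-0.218,0.28],[-0.023,0.07,-0.218,0.42],[-0.036,0.11,-0.218,0.56],[-0.05,0.15,-0.218,0.7]]}}

```text
t: 39.05
ee_pos: [0.5661, -0.034, 0.2388]
tool_rot: [[-0.766, 0.643, -0.001], [0.643, 0.766, 0.0], [0.001, -0.0, -1.0]]
ft_force: [0.0, -0.7, -3.1]
gripper_width: 0.379
```

Run:
```python
from h import *
from plant import ctrl
goto(ctrl,.6118,.0948,0.24,9.68)
```

```text
t 39.05 pos [ 0.5661 -0.034   0.2388] jaw 50.00 q6 -1.05 F [ 0.  -0.7 -3.1] w 0.379
shift [ 0.0478  0.1281 -0.0012] spin 0.7037 rows>= 5
```

Emit:
{"method": "send_rows", "body": {"series": [[0.008,0.022,0,0.13],[0.017,0.046,0,0.27],[0.027,0.072,0,0.41],[0.036,0.098,0,0.55],[0.045,0.122,0,0.68],[0.047,0.127,0,0.7],[0.047,0.127,0,0.7],[0.047,0.127,0,0.7],[0.047,0.127,0,0.7]]}}

```text
t: 39.95
ee_pos: [0.6108, 0.0914, 0.2391]
tool_rot: [[-0.178, 0.984, -0.0], [0.984, 0.178, -0.0], [-0.0, -0.0, -1.0]]
ft_force: [0.1, 0.1, -2.7]
gripper_width: 0.374
```

Run:
```python
from h import *
from plant import ctrl
bridgeheld(ctrl,"w24")
goto(ctrl,.6117,.0948,0.165,9.68)
```

```text
bridge centre tool x -0.0011 y [-0.01834636  0.01708696] z -0.023109986741849387 ang 179.83478
t 40.00 pos [0.6108 0.0915 0.2392] jaw 10.26 q6 -0.14 F [ 0.5 -0.7 -4.4] w 0.377
shift [0.0031 0.0015 0.0742] spin 0.0101 rows>= 2
```

View pics/w24.png

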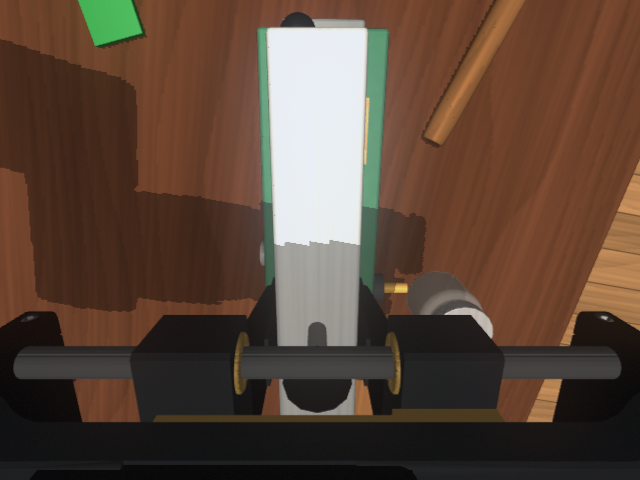

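Emit:
{"method": "send_rows", "body": {"series": [[0.0024,0.001,0.03,0.006],[0.0028,0.001,0.06,0.006],[0.0028,0.001,0.079,0.006],[0.0028,0.001,0.082,0.006],[0.0028,0.001,0.082,0.006],[0.0028,0.001,0.082,0.006],[0.0028,0.001,0.082,0.006]]}}

```text
t: 40.7
ee_pos: [0.612, 0.0952, 0.1584]
tool_rot: [[-0.172, 0.985, 0.002], [0.985, 0.172, 0.0], [-0.0, 0.002, -1.0]]
ft_force: [1.0, -0.2, -3.9]
gripper_width: 0.379
```

Run:
```python
from h import *
from plant import ctrl
goto(ctrl,.6117,.0954,0.127,9.68)
im=ctrl.get_image("scene");cv2.imwrite("pics/s25.png",im["pixels"][180:330,270:470].repeat(4,0).repeat(4,1))
```

```text
t 40.70 pos [0.612  0.0952 0.1584] jaw 9.91 q6 -0.13 F [ 1.  -0.2 -3.9] w 0.379
shift [ 0.0002 -0.0003  0.0314] spin 0.0040 rows>= 1
```

View pics/s25.png

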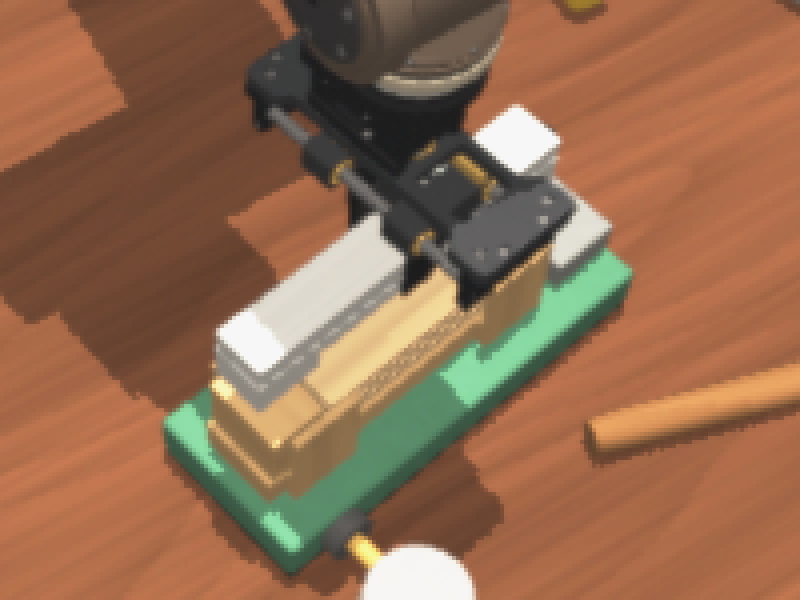

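Emit:
{"method": "send_rows", "body": {"series": [[0,0,0.006,0.003],[0,0,0.01,0.003],[0,0,0.014,0.003],[0,0,0.018,0.003],[0,0,0.022,0.003],[0,0,0.026,0.003],[0,0,0.029,0.003],[0,0,0.0305,0.003],[0,0,0.0305,0.003]]}}

```text
t: 41.65
ee_pos: [0.6114, 0.0953, 0.1271]
tool_rot: [[-0.169, 0.986, 0.0], [0.986, 0.169, 0.0], [0.0, 0.0, -1.0]]
ft_force: [-2.2, -0.3, 2.0]
gripper_width: 0.376
```

Run:
```python
from h import *
from plant import ctrl
goto(ctrl,.6117,.0954,0.127,9.68)
im=ctrl.get_image("scene");cv2.imwrite("pics/s26.png",im["pixels"][180:330,270:470].repeat(4,0).repeat(4,1))
```

```text
t 41.65 pos [0.6114 0.0953 0.1271] jaw 9.74 q6 -0.12 F [-2.2 -0.3  2. ] w 0.376
shift [0.     0.0003 0.0001] spin 0.0011 rows>= 1
```

View pics/s26.png

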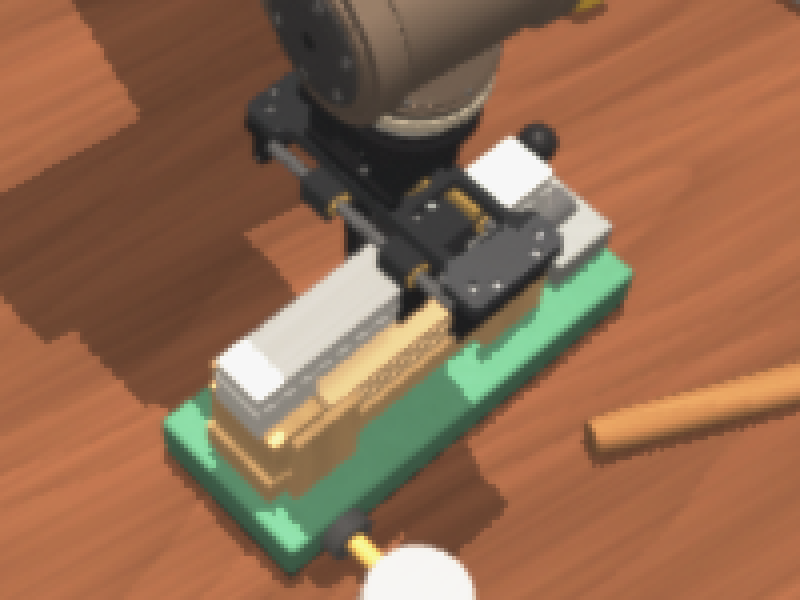

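Emit:
{"method": "send_rows", "body": {"series": [[0,0,0.001,0],[0,0,0.001,0],[0,0,0.001,0]]}}

```text
t: 42.0
ee_pos: [0.6115, 0.0953, 0.1271]
tool_rot: [[-0.169, 0.986, 0.001], [0.986, 0.169, 0.0], [-0.0, 0.001, -1.0]]
ft_force: [-6.2, -1.2, 12.2]
gripper_width: 0.377
```

Emit:
{"method": "send_rows", "body": {"series": [[0,0,-0.001,0],[0,0,-0.001,0],[0,0,-0.001,0],[0,0,-0.001,0],[0,0,-0.02,0],[0,0,-0.05,0],[0,0,-0.09,0],[0,0,-0.11,0],[0,0,-0.11,0],[0,0,-0.11,0]], "grip": 0}}

```text
t: 43.0
ee_pos: [0.6113, 0.0953, 0.2352]
tool_rot: [[-0.169, 0.986, -0.0], [0.986, 0.169, 0.0], [0.0, -0.0, -1.0]]
ft_force: [0.7, 0.4, -0.3]
gripper_width: 0.999
```

Run:
```python
from h import *
from plant import ctrl
im=ctrl.get_image("wrist");np.savez("w27.npz",**im);cv2.imwrite("pics/w27.png",im["pixels"])
goto(ctrl,.6117,.0954,0.127,9.68)
W=cloud(im);Z=W[...,2]
a=np.radians(9.68);ex=np.array([np.cos(a),np.sin(a)]);ey=np.array([-ex[1],ex[0]]);D=W[...,:2]-[.6118,.0946];X=D@ex;Y=D@ey
m=(Z>.14)&(Z<.16)&(abs(X)<.016)
for y in (.1,.08,.06,.03,-.03,-.06,-.08,-.1):
    k=m&(abs(Y-y)<.008);print(y,k.sum(),np.median(Z[k]) if k.any() else None)
k=(Z>.175)&(Z<.2)&(np.hypot(X,Y)<.02);print("knob",W[k].mean(0) if k.any() else 0,k.sum())
```

```text
t 43.05 pos [0.6111 0.0953 0.2345] jaw 9.74 q6 -0.12 F [ 0.2 -0.7 -0.9] w 0.998
shift [-0.      0.0008  0.1075] spin 0.0010 rows>= 3
0.1 1284 0.15034648917546106
0.08 1200 0.15030293947561116
0.06 1125 0.15036946206252172
0.03 1019 0.15037379438890042
-0.03 697 0.15039194272537812
-0.06 749 0.15036221020581594
-0.08 279 0.15032082680124778
-0.1 0 None
knob [0.61072628 0.09546131 0.18614203] 1077
```

View pics/w27.png

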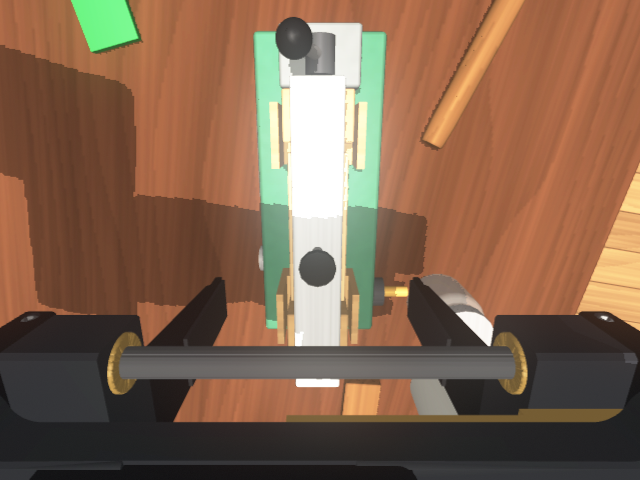

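Emit:
{"method": "send_rows", "body": {"series": [[0,0,0,0],[0,0,0,0],[0,0,0,0],[0,0,0,0],[0,0,0,0],[0,0,0,0],[0,0,0,0],[0,0,0,0],[0,0,0,0],[0,0,0,0]], "grip": 255}}

```text
t: 44.05
ee_pos: [0.6115, 0.0953, 0.2357]
tool_rot: [[-0.169, 0.986, 0.0], [0.986, 0.169, 0.0], [0.0, 0.0, -1.0]]
ft_force: [-0.9, 1.3, 0.6]
gripper_width: 0.216
```

Emit:
{"method": "send_rows", "body": {"series": [[0,0,0.01,0],[0,0,0.025,0],[0,0,0.033,0],[0,0,0.036,0],[0,0,0.036,0],[0,0,0.036,0],[0,0,0.036,0]]}}

```text
t: 44.75
ee_pos: [0.6117, 0.0953, 0.2002]
tool_rot: [[-0.169, 0.986, 0.001], [0.986, 0.169, 0.0], [-0.0, 0.001, -1.0]]
ft_force: [0.0, 1.3, 0.0]
gripper_width: 0.005
```

Run:
```python
from h import *
from plant import ctrl
goto(ctrl,.6108,.0955,0.180,9.68)
```

```text
t 44.75 pos [0.6117 0.0953 0.2002] jaw 9.74 q6 -0.12 F [0.  1.3 0. ] w 0.005
shift [ 0.0003 -0.0009  0.0202] spin 0.0011 rows>= 1
```

Emit:
{"method": "send_rows", "body": {"series": [[0,0,0.004,0],[0,0,0.007,0],[0,0,0.009,0],[0,0,0.011,0],[0,0,0.013,0],[0,0,0.015,0],[0,0,0.017,0],[0,0,0.018,0],[0,0,0.018,0]]}}

```text
t: 45.65
ee_pos: [0.6116, 0.0953, 0.1816]
tool_rot: [[-0.169, 0.986, 0.0], [0.986, 0.169, 0.0], [0.0, 0.0, -1.0]]
ft_force: [0.3, 0.6, 3.8]
gripper_width: 0.01
```

Emit:
{"method": "send_rows", "body": {"series": [[0,0,0.0008,0],[0,0,0.0016,0],[0,0,0.0024,0],[0,0,0.0024,0]]}}

```text
t: 46.05
ee_pos: [0.6117, 0.0953, 0.1803]
tool_rot: [[-0.169, 0.986, 0.001], [0.986, 0.169, 0.0], [-0.0, 0.001, -1.0]]
ft_force: [-1.2, -0.2, 10.6]
gripper_width: 0.008
```

Run:
```python
from h import *
from plant import ctrl
goto(ctrl,.6108,.0955,0.180,9.68)
im=ctrl.get_image("wrist");cv2.imwrite("pics/w28.png",im["pixels"])
im=ctrl.get_image("scene");cv2.imwrite("pics/s28.png",im["pixels"][180:330,270:470].repeat(4,0).repeat(4,1))
```

```text
t 46.05 pos [0.6117 0.0953 0.1803] jaw 9.75 q6 -0.12 F [-1.2 -0.2 10.6] w 0.008
shift [ 0.0003 -0.0009  0.0003] spin 0.0011 rows>= 1
```

View pics/s28.png

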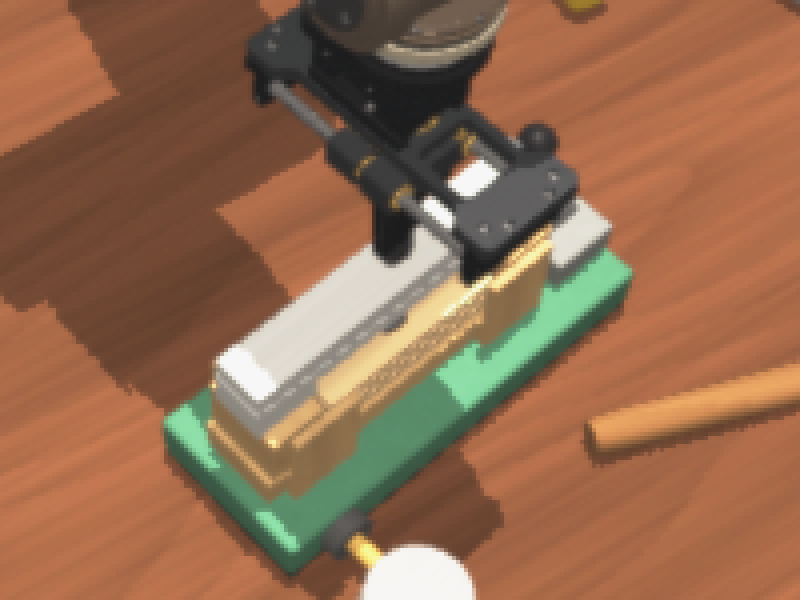

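View pics/w28.png

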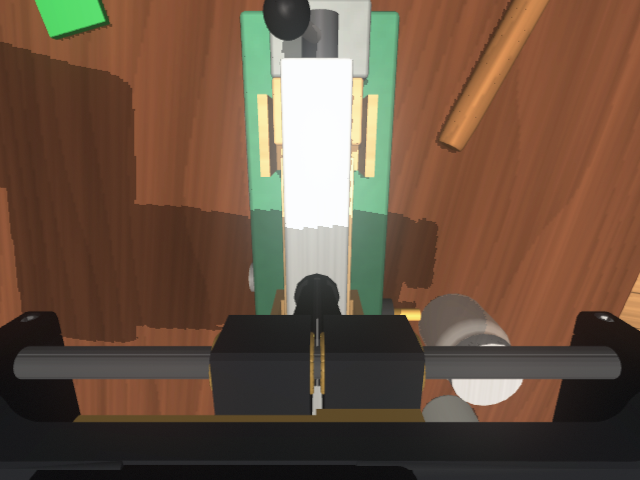

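Emit:
{"method": "send_rows", "body": {"series": [[0,0,-0.01,0],[0,0,-0.03,0],[0,0,-0.05,0],[0,0,-0.06,0],[0,0,-0.06,0]]}}

```text
t: 46.65
ee_pos: [0.6117, 0.0954, 0.2403]
tool_rot: [[-0.169, 0.986, 0.002], [0.986, 0.169, 0.0], [-0.0, 0.002, -1.0]]
ft_force: [0.6, 0.1, -0.0]
gripper_width: 0.01
```

Run:
```python
from h import *
from plant import ctrl
im=ctrl.get_image("wrist");cv2.imwrite("pics/w29.png",im["pixels"])
W=cloud(im);Z=W[...,2];hsv=cv2.cvtColor(im["pixels"],cv2.COLOR_BGR2HSV)
C=np.array([.6118,.0946]);a=np.radians(9.68);ex=np.array([np.cos(a),np.sin(a)]);ey=np.array([-ex[1],ex[0]]);D=W[...,:2]-C;X=D@ex;Y=D@ey
m=(Y>.122)&(Y<.175)&(abs(X)<.06)&(Z>.09)&(Z<.16);print("n",m.sum(),"X",np.percentile(X[m],[1,50,99]),"Y",np.percentile(Y[m],[1,50,99]),"Zmax",Z[m].max(), "at",X[m][Z[m].argmax()],Y[m][Z[m].argmax()])
for z in (.05,.06,.07,.08,.09,.1,.11,.12,.13):
    k=(Y>.122)&(Y<.175)&(abs(X)<.06)&(abs(Z-z)<.005)
    if k.any(): print(z,k.sum(),"X",np.round(np.percentile(X[k],[2,98]),3),"Y",np.round(np.percentile(Y[k],[2,98]),3))
for x in (-.016,-.055,-.06,.05): print(x,C+x*ex+.145*ey)
goto(ctrl,*(C-.062*ex+.145*ey),0.22,9.68)
```

```text
n 1262 X [-0.02906792 -0.01655481 -0.00426782] Y [0.13257155 0.14312732 0.1560033 ] Zmax 0.1343778167030847 at -0.01647712983280769 0.14199134361520285
0.06 890 X [-0.033  0.036] Y [0.123 0.17 ]
0.07 2185 X [-0.031  0.033] Y [0.125 0.168]
0.08 291 X [-0.004  0.006] Y [0.131 0.159]
0.09 67 X [-0.009 -0.001] Y [0.14  0.148]
0.1 21 X [-0.009 -0.004] Y [0.14  0.146]
0.12 215 X [-0.03  -0.005] Y [0.132 0.157]
0.13 992 X [-0.028 -0.007] Y [0.134 0.155]
-0.016 [0.57164674 0.2348452 ]
-0.055 [0.53320201 0.22828753]
-0.06 [0.5282732 0.2274468]
0.05 [0.63670704 0.24594279]
t 46.70 pos [0.6113 0.0953 0.2392] jaw 9.74 q6 -0.12 F [-0.1 -0.2 -0.9] w 0.006
shift [ 0.1443 -0.0615  0.0192] spin 0.0011 rows>= 4
```

View pics/w29.png

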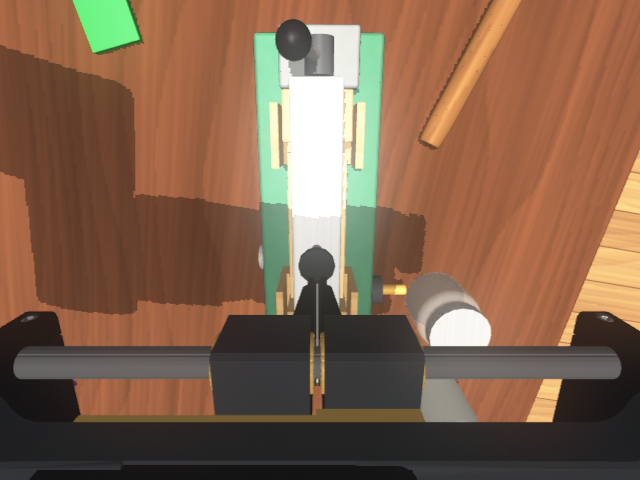

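Emit:
{"method": "send_rows", "body": {"series": [[0.035,-0.015,0,0],[0.072,-0.031,0,0],[0.108,-0.046,0,0],[0.1437,-0.0615,0.01,0],[0.1437,-0.0615,0.04,0],[0.1437,-0.0615,0.08,0],[0.1437,-0.0615,0.11,0],[0.1437,-0.0615,0.119,0],[0.1437,-0.0615,0.119,0],[0.1437,-0.0615,0.119,0]]}}

```text
t: 47.7
ee_pos: [0.5271, 0.2266, 0.1211]
tool_rot: [[-0.169, 0.986, 0.001], [0.986, 0.169, 0.0], [0.0, 0.001, -1.0]]
ft_force: [0.5, 0.3, 0.4]
gripper_width: 0.002
```

Run:
```python
from h import *
from plant import ctrl
C=np.array([.6118,.0946]);a=np.radians(9.68);ex=np.array([np.cos(a),np.sin(a)]);ey=np.array([-ex[1],ex[0]])
goto(ctrl,*(C-.041*ex+.144*ey),0.12,9.68)
im=ctrl.get_image("wrist");cv2.imwrite("pics/w30.png",im["pixels"])
```

```text
t 47.70 pos [0.5271 0.2266 0.1211] jaw 9.73 q6 0.12 F [0.5 0.3 0.4] w 0.002
shift [-0.0004  0.0203  0.0011] spin 0.0009 rows>= 1
```

View pics/w30.png

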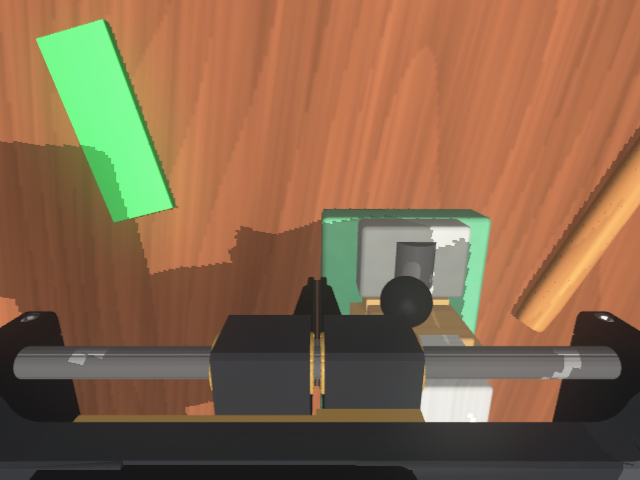

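Emit:
{"method": "send_rows", "body": {"series": [[0,0.01,0,0],[0,0.018,0,0],[0,0.023,0,0],[0,0.028,0,0],[0,0.033,0,0],[0,0.038,0,0],[0,0.043,0,0],[0,0.048,0,0],[0,0.052,0,0],[0,0.052,0,0]]}}

```text
t: 48.75
ee_pos: [0.5784, 0.2354, 0.1201]
tool_rot: [[-0.169, 0.986, 0.0], [0.986, 0.169, 0.0], [0.0, 0.001, -1.0]]
ft_force: [-0.8, -0.2, 1.0]
gripper_width: 0.005
```

Run:
```python
from h import *
from plant import ctrl
C=np.array([.6118,.0946]);a=np.radians(9.68);ex=np.array([np.cos(a),np.sin(a)]);ey=np.array([-ex[1],ex[0]])
goto(ctrl,*(C-.005*ex+.144*ey),0.12,9.68)
im=ctrl.get_image("wrist");cv2.imwrite("pics/w31.png",im["pixels"])
W=cloud(im);Z=W[...,2];D=W[...,:2]-C;X=D@ex;Y=D@ey
m=(Y>.13)&(Y<.16)&(X>.003)&(X<.06)&(Z>.11)&(Z<.14);print("ball",m.sum(),np.percentile(X[m],[1,99]) if m.any() else 0,Z[m].max() if m.any() else 0)
```

```text
t 48.75 pos [0.5784 0.2354 0.1201] jaw 9.73 q6 0.11 F [-0.8 -0.2  1. ] w 0.005
shift [-0.0004  0.0042  0.0001] spin 0.0010 rows>= 1
ball 1302 [0.00309201 0.02221307] 0.13540599059110076
```

View pics/w31.png

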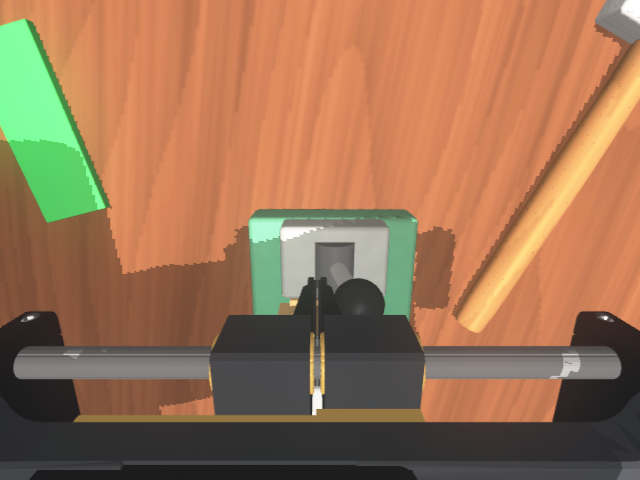

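Emit:
{"method": "send_rows", "body": {"series": [[0,0.002,0,0],[0,0.004,0,0],[0,0.006,0,0],[0,0.007,0,0],[0,0.007,0,0]]}}

```text
t: 49.3
ee_pos: [0.5849, 0.2365, 0.1202]
tool_rot: [[-0.169, 0.986, 0.0], [0.986, 0.169, 0.0], [0.0, 0.0, -1.0]]
ft_force: [-0.2, -0.2, -0.2]
gripper_width: 0.006
```

Emit:
{"method": "send_rows", "body": {"series": [[0,0.002,0,0],[0,0.004,0,0],[0,0.005,0,0],[0,0.005,0,0]]}}

```text
t: 49.7
ee_pos: [0.5899, 0.2374, 0.1202]
tool_rot: [[-0.169, 0.986, 0.0], [0.986, 0.169, 0.0], [0.0, 0.0, -1.0]]
ft_force: [-0.2, 1.1, 0.1]
gripper_width: 0.007
```

Run:
```python
from h import *
from plant import ctrl
C=np.array([.6118,.0946]);a=np.radians(9.68);ex=np.array([np.cos(a),np.sin(a)]);ey=np.array([-ex[1],ex[0]])
goto(ctrl,*(C-.005*ex+.144*ey),0.12,9.68)
im=ctrl.get_image("wrist");cv2.imwrite("pics/w32.png",im["pixels"])
W=cloud(im);Z=W[...,2];D=W[...,:2]-C;X=D@ex;Y=D@ey
m=(Y>.13)&(Y<.16)&(X>.003)&(X<.06)&(Z>.11)&(Z<.14);print("ball",m.sum(),np.percentile(X[m],[1,99]) if m.any() else 0,Z[m].max() if m.any() else 0)
```

```text
t 49.70 pos [0.5899 0.2374 0.1202] jaw 9.74 q6 0.11 F [-0.2  1.1  0.1] w 0.007
shift [-0.0005 -0.0074  0.0002] spin 0.0010 rows>= 1
ball 1823 [0.0034202  0.03273447] 0.13999724574802055
```

View pics/w32.png

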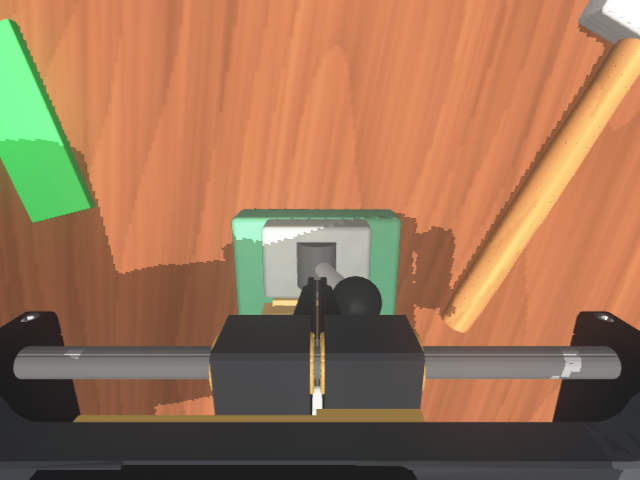

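Emit:
{"method": "send_rows", "body": {"series": [[0,0.002,0,0],[0,0.004,0,0],[0,0.006,0,0],[0,0.006,0,0]]}}

```text
t: 50.15
ee_pos: [0.5959, 0.2384, 0.1202]
tool_rot: [[-0.169, 0.986, 0.0], [0.986, 0.169, 0.0], [0.0, 0.0, -1.0]]
ft_force: [0.7, 1.1, 0.2]
gripper_width: 0.004
```

```bash
cat > lv.py <<'E'
from h import *
from plant import ctrl
import sys
C=np.array([.6118,.0946]);a=np.radians(9.68);ex=np.array([np.cos(a),np.sin(a)]);ey=np.array([-ex[1],ex[0]])
goto(ctrl,*(C-.005*ex+.144*ey),0.12,9.68)
im=ctrl.get_image("wrist");cv2.imwrite("pics/%s.png"%sys.argv[1],im["pixels"])
W=cloud(im);Z=W[...,2];D=W[...,:2]-C;X=D@ex;Y=D@ey
m=(Y>.13)&(Y<.16)&(X>.003)&(X<.07)&(Z>.09)&(Z<.145);print("ball",m.sum(),np.percentile(X[m],[1,99]) if m.any() else 0,Z[m].max() if m.any() else 0)
E
python3 lv.py w33
```

```text
t 50.15 pos [0.5959 0.2384 0.1202] jaw 9.74 q6 0.11 F [0.7 1.1 0.2] w 0.004
shift [-0.0004 -0.0135  0.0002] spin 0.0010 rows>= 1
ball 2506 [0.00349352 0.03765713] 0.14491972206630502
```

Emit:
{"method": "send_rows", "body": {"series": [[0,0.002,0,0],[0,0.004,0,0],[0,0.006,0,0],[0,0.006,0,0]]}}

```text
t: 50.6
ee_pos: [0.6007, 0.2393, 0.1201]
tool_rot: [[-0.169, 0.986, -0.003], [0.986, 0.169, -0.001], [-0.0, -0.003, -1.0]]
ft_force: [-6.3, -1.4, 1.8]
gripper_width: 0.005
```

```bash
python3 lv.py w34
```

```text
t 50.60 pos [0.6007 0.2393 0.1201] jaw 9.74 q6 0.11 F [-6.3 -1.4  1.8] w 0.005
shift [-0.0005 -0.0183  0.0001] spin 0.0010 rows>= 1
ball 2561 [0.00533316 0.04132153] 0.14497139603763198
```

View pics/w34.png

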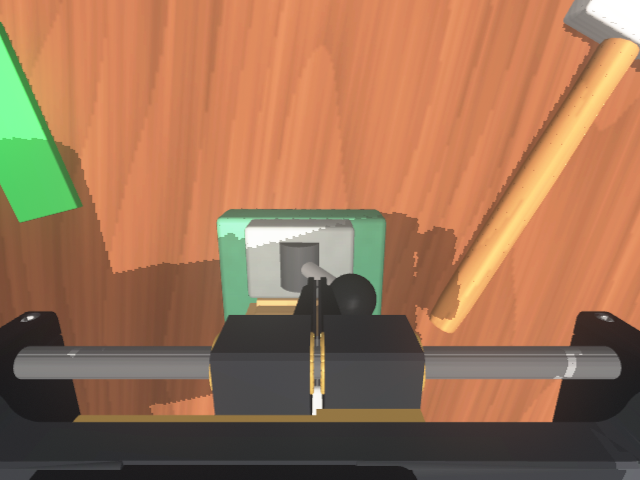

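Emit:
{"method": "send_rows", "body": {"series": [[0,0.0015,0,0],[0,0.003,0,0],[0,0.003,0,0],[0,0.003,0,0]]}}

```text
t: 51.05
ee_pos: [0.6011, 0.2394, 0.12]
tool_rot: [[-0.169, 0.986, -0.008], [0.986, 0.169, -0.002], [-0.001, -0.008, -1.0]]
ft_force: [-17.6, -3.4, 9.3]
gripper_width: 0.003
```

```bash
python3 lv.py w35
```

```text
t 51.05 pos [0.6011 0.2394 0.12  ] jaw 9.76 q6 0.11 F [-17.6  -3.4   9.3] w 0.003
shift [-0.0005 -0.0188  0.0001] spin 0.0013 rows>= 1
ball 2523 [0.00580722 0.04163614] 0.1449949385710075
```

Emit:
{"method": "send_rows", "body": {"series": [[0,-0.01,0,0],[0,-0.03,0,0],[0,-0.05,0,0],[0,-0.06,-0.03,0],[0,-0.06,-0.08,0],[0,-0.06,-0.12,0],[0,-0.06,-0.12,0]]}}

```text
t: 51.8
ee_pos: [0.5472, 0.2304, 0.2459]
tool_rot: [[-0.169, 0.986, 0.01], [0.986, 0.169, 0.003], [0.001, 0.01, -1.0]]
ft_force: [0.5, 0.7, 0.4]
gripper_width: 0.006
```

```bash
python3 lv.py w36
python3 - <<'E'
from h import *
from plant import ctrl
goto(ctrl,.25,.52,.24,60)
im=ctrl.get_image("scene");cv2.imwrite("pics/s36.png",im["pixels"][150:330,250:490].repeat(3,0).repeat(3,1))
E
```

```text
t 51.80 pos [0.5472 0.2304 0.2459] jaw 9.75 q6 0.12 F [0.5 0.7 0.4] w 0.006
shift [-0.0009  0.0346  0.1263] spin 0.0011 rows>= 3
ball 868 [0.01199975 0.04065498] 0.12949294721683458
t 51.85 pos [0.5462 0.2301 0.2429] jaw 9.74 q6 0.12 F [-0.2 -0.1 -1.1] w 0.005
shift [ 0.3359 -0.2429  0.0017] spin -0.8772 rows>= 9
```

View pics/w36.png

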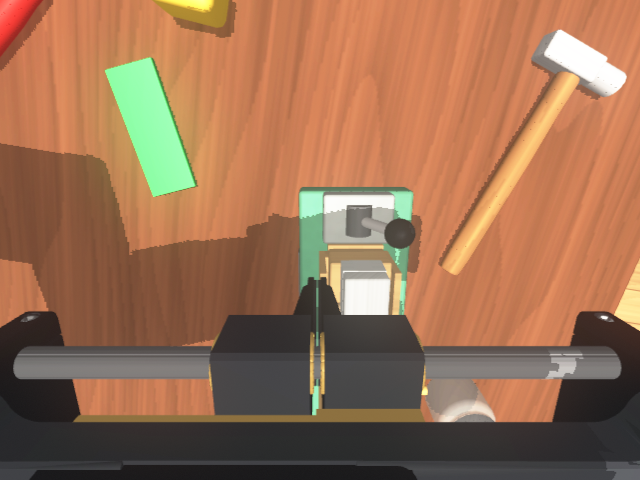

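View pics/s36.png

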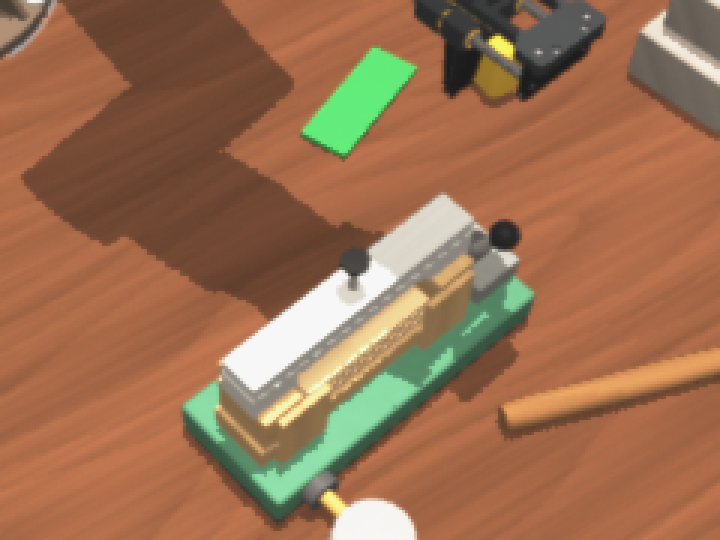

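Run:
```python
from h import *
from plant import ctrl
im=ctrl.get_image("scene");W=cloud(im);Z=W[...,2]
a=np.radians(9.68);ex=np.array([np.cos(a),np.sin(a)]);ey=np.array([-ex[1],ex[0]]);D=W[...,:2]-[.6118,.0946];X=D@ex;Y=D@ey
for y in (.1,.05,-.05,-.1):
    k=(abs(X)<.012)&(abs(Y-y)<.01)&(Z>.13)&(Z<.17);print(y,k.sum(),np.median(Z[k]))
k=(Z>.17)&(Z<.2)&(np.hypot(X,Y)<.03);print("knob",Z[k].max())
m=(abs(Z-.0945)<.004)&(X>.018)&(X<.03)&(abs(Y)<.05);print("ply top edge",np.median(Z[m]),np.percentile(X[m],98))
print(ctrl.close_job())
```

```text
0.1 67 0.1514223501973385
0.05 70 0.1512754049855185
-0.05 82 0.15095433722779322
-0.1 83 0.15146244223647487
knob 0.19115783480432016
ply top edge 0.09498440362852413 0.02687514062066881
the job is handed in; nothing more can be done
None
```

The press is set up in the order asked, and I handed the job in at about 52 s of the 210 s allowed. None of my last checks failed. The hand-in reports no verdict, so these are my own measurements.

- **Cradle:** seated on the press pegs, with both end blocks level at 106 mm and the seating confirmed by a firm push.
- **Plies:** all four that were present are stacked in the bay. The top of the pack is at about 94.4 mm (94 expected). By the wrist camera, each ply is centred across the cradle to within about 0.5 mm. Lengthwise, the first two sit about 1–2 mm off centre and the last two within about 1 mm.
- **Bridge:** home and level on the cradle pegs, its top at 150.3 mm by the wrist camera (150 expected). The scene camera read about 151 mm, within its 2 mm calibration.
- **Gauge:** I pushed the knob down about 14 mm with 10.6 N until the foot rested on the pack, which matches the reading for four plies. It sprang back up when let go.
- **Lever:** pushed back until it hit its stop at about 18 N. It stayed back after release, with the ball about 28 mm behind upright.

I did not touch the green and purple look-alikes or the other things on the bench, and the gripper was clear of everything at hand-in. I saw no knocked ply and no loss of grip during the run.

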